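# Trip, load and re-arm the blank feeder

## Robot

A 6-joint arm with a two-finger parallel gripper is mounted at the origin on the work surface. World frame = base frame: x ahead of the robot, y to its left, z up, the work surface at z = 0. Lengths are in m, angles in rad, forces in N, time in s.
With the tool pointing down it reaches from about 0.35 to 0.85 m from the base axis. Payload 8.1 kg.
Tool frame: the origin (TCP) lies midway between the tips of the shut fingers; the grasp point (between the pads) lies manip.pinch_z behind it (manip.pinch_z is the distance from the TCP to the grasp point, in m); z points along the fingers, y is the direction in which the jaws open and shut (so a half turn about z gives the same grasp; the last joint's range is limited). The gripper opens to 85 mm and grips with 20 to 120 N. Pads are 22 mm wide; open, the fingers measure 114 mm over their backs; the gripper's body (76 mm by 85 mm) begins 54 mm behind the grasp point. The pads swing forward as they close: fully open they stand 13 mm farther back than shut.
Start: joints at [1.106, 0.13, 1.488, -0, 1.523, -0.085], TCP at [0.222, 0.557, 0.231] pointing down, gripper open.
Joint ranges: [-2.96, 2.96], [-0.89, 2.26], [0.02, 2.5], [-1.34, 4.48], [0, 2.73], [-2.66, 2.66]. Speed limits (rad/s): [2.39, 2.39, 2.79, 3.14, 3.14, 3.14].

## Interface

Orientations are given as a unit quaternion [x, y, z, w].
In Python, from bench import manip gives the robot as it stands. The module is installed in compiled form; this text tells all that it offers.
- The arm moves only by the tool arm_command, never from a script. Its arguments are lists of equal length, an entry for each row: "travel": the shift along the world's x, y, z in m, a list of three; "twist": the turn, a rotation vector about the world's x, y, z in degrees, a list of three; "fingers": the closure in counts, from 0 (fully open) to 255 (shut). A call has 1 to 12 rows; each row shifts and turns the commanded pose from where the row before left it; what a row does not reach is not made up. A row lasts 1/10 s, in which the tool goes at most 50 mm and 8.59 degrees, less where a joint would pass 70% of its speed; a pose out of reach is approached as far as the arm can. A call is refused whole if a number of a shift passes 0.05 or a number of a turn 8.59, either way. A call with a gripper value outside its range is refused whole. The fingers move at their own pace and stop on an object; "squeeze" is the grip in N (left out, the last holds). Time passes only in rows, so rows that do not move let the fingers close. It gives the time, the measured TCP pose, the force and the opening at its end, in the units of the state.
- manip.get_state(): the state, without advancing time (a new reading comes with each control period).
- manip.grab_frame(name): name is "side" or "top"; returns the picture (480x640x3 uint8, red, green, blue); there is no depth.
- manip.camera_model(name): a dict with "fx", "fy", "cx", "cy" (pixels), "dist" ([k1, k2, p1, p2, k3] as OpenCV has them; the pictures are not rectified), "R" (3x3) and "t" (3): a world point X has camera coordinates R X + t. Camera axes: x right, y down, z forward; pixel columns grow to the right and rows downward; lengths in m; the calibration is good to about 2 mm. A picture is of the moment at which its call begins. camera_model takes no time and is no camera call.
- manip.finish_job(): hands the job in, once; it reports no verdict.
The state is a dict: "time": time; "joint_positions": joint angles; "dq": joint speeds; "tau": joint torques, N m; "position": TCP position; "ee_rot": TCP orientation; "wrist_force": force on the tool from outside, world axes, zero at the start; "torque": the same for the moment, N m; "finger_gap": finger opening in m.
Only numpy, scipy, OpenCV 4.12 (cv2) and the standard library are available. Lean on these libraries where they do the work, as an engineer would, in place of code of your own. Each camera call takes 0.05 s, during which the arm holds its last target.

## Task

Trip the bench feeder's safety switch with its test button so that the lever drops; then, while the lever is down, drop every hex blank lying on the bench through the funnel so that it falls right down into the narrow well. When all are in, swing the feeder's lid fully shut, and only then lift the lever back fully up. Leave the reel, jar and screwdriver where they are.

Things in the scene. Friction and masses are not known exactly. Their poses are not given: they have to be found in the camera images.
- blank1_center (a point): One of 4 to 6 brass hexagonal blanks (some may be absent), like thick nuts without a hole: 26 mm across flats, 30 mm across corners, 12 mm thick, about 60 g, lying flat on the bench at the start. The point is its centre; its z axis is the hexagon's axis, and its x axis is square to one pair of flats (the other flats every 60 degrees about z).
- blank2_center (a point): One of 4 to 6 brass hexagonal blanks (some may be absent), like thick nuts without a hole: 26 mm across flats, 30 mm across corners, 12 mm thick, about 60 g, lying flat on the bench at the start. The point is its centre; its z axis is the hexagon's axis, and its x axis is square to one pair of flats (the other flats every 60 degrees about z).
- blank3_center (a point): One of 4 to 6 brass hexagonal blanks (some may be absent), like thick nuts without a hole: 26 mm across flats, 30 mm across corners, 12 mm thick, about 60 g, lying flat on the bench at the start. The point is its centre; its z axis is the hexagon's axis, and its x axis is square to one pair of flats (the other flats every 60 degrees about z).
- blank4_center (a point): One of 4 to 6 brass hexagonal blanks (some may be absent), like thick nuts without a hole: 26 mm across flats, 30 mm across corners, 12 mm thick, about 60 g, lying flat on the bench at the start. The point is its centre; its z axis is the hexagon's axis, and its x axis is square to one pair of flats (the other flats every 60 degrees about z).
- blank5_center (a point): One of 4 to 6 brass hexagonal blanks (some may be absent), like thick nuts without a hole: 26 mm across flats, 30 mm across corners, 12 mm thick, about 60 g, lying flat on the bench at the start. The point is its centre; its z axis is the hexagon's axis, and its x axis is square to one pair of flats (the other flats every 60 degrees about z).
- blank6_center (a point): One of 4 to 6 brass hexagonal blanks (some may be absent), like thick nuts without a hole: 26 mm across flats, 30 mm across corners, 12 mm thick, about 60 g, lying flat on the bench at the start. The point is its centre; its z axis is the hexagon's axis, and its x axis is square to one pair of flats (the other flats every 60 degrees about z).
- feeder: The feeder, fixed to the bench: a housing 92 x 92 mm in plan and 178 mm high with clear front and back panels, and a 6 mm high base flange 80 x 135 mm (along its y). A square steel funnel opens in its top (80 x 80 mm at the mouth, narrowing over 48 mm to 36 x 36 mm at the throat, 130 mm above the bench) into a narrow clear well 36 x 36 mm inside that goes down to a floor 12 mm above the bench. Origin at the centre of its underside, z up. The lid is hinged at its +x side.
- funnel_mouth (a point): Centre of the funnel's square mouth, level with the top rim, 178 mm above the bench.
- well_floor (a point): Centre of the well's floor, on the well's axis, 12 mm above the bench.
- lid (a joint): The feeder's lid, a 92 x 92 x 4 mm steel plate of 0.12 kg, hinged along the feeder's y at the middle of the +x top edge of the housing. 0 rad: shut, flat on the rim; 2.2 rad: wide open, leaning back 36 degrees past upright on its stop, as at the start. Free but damped hinge: once pushed forward past upright it sinks shut by its own weight in about a second.
- lid_tab (a point): Centre of the rubber tab on the lid's free edge (50 mm wide, 4 mm thick, standing out about 14 mm), 98 mm from the hinge line.
- lid_hinge (a point): Middle of the lid's hinge line, 46 mm from the mouth's centre along the feeder's +x, at rim height.
- trip_box: The grey plastic safety-switch box fixed to the bench, 100 x 160 x 70 mm high, with a black lever and a white round test button on top. Origin at the centre of its underside, x to its back, y to its left, z up.
- test_button (a joint): Travel of the test button: 0 out, 0.007 m fully in; springs back, 1.5 N at first and 5 N fully in. Pressed about 4 mm or more it trips the lever, which falls by itself.
- button_top (a point): Centre of the top of the white test button: 26 mm across, standing 14 mm proud of the box when out.
- lever (a joint): The black lever, hinged along the box's y. 0 rad: fully up (on), leaning 0.2 rad back towards the box's +x and held there by its weight against a stop; 1.25 rad: dropped (off), leaning 1.05 rad from upright towards the box's -x side, overhanging that edge. It is held only by its weight: lifted less than about 0.2 rad from fully up it falls home, otherwise it drops again.
- lever_grip (a point): Centre of the lever's thick end, 53 mm from the pivot: 18 mm wide along the box's y, 14 mm thick, 26 mm long.
- lever_pivot (a point): Pivot of the lever, 58 mm above the bench, inside the box.
- reel: Metal reel, 52 mm across and 40 mm high, a bystander; origin at the centre of its underside.
- jar: Small amber glass jar, 48 mm across and 50 mm high, a bystander; origin at the centre of its underside.
- screwdriver: Screwdriver, 180 mm long, lying on the bench, a bystander; origin under its middle.

How it is judged:
On the way, in this order (a step that is already met when the one before it is completed fails the run):
1. the test button is pressed in (value of joint test_button above 0.0025 m).
2. the lever has dropped (value of joint lever above 1.1 rad), for 0.1 s.
3. every blank is down in the well, the lever still dropped (horizontal distance between each of blank1_center, blank2_center, blank3_center, blank4_center, blank5_center, blank6_center and well_floor below 0.023 m and height (world z) of each of blank1_center, blank2_center, blank3_center, blank4_center, blank5_center, blank6_center below 0.13 m and value of joint lever above 1 rad), for 0.2 s.
4. the lid is shut while the lever is still dropped (all of step 3 and value of joint lid below 0.08 rad), for 0.2 s.
5. the lever is lifted back fully up (value of joint each of lever, lid below 0.08 rad), for 0.2 s.
At the end, for the whole second after the job is handed in: Every blank present rests in the well (centre within 23 mm of the well's axis and below the funnel's throat, 130 mm above the bench), the lid is shut within 0.08 rad, the lever is fully up within 0.08 rad and the test button is out (all of step 5 and horizontal distance between each of blank1_center, blank2_center, blank3_center, blank4_center, blank5_center, blank6_center and well_floor below 0.023 m and height (world z) of each of blank1_center, blank2_center, blank3_center, blank4_center, blank5_center, blank6_center below 0.13 m and value of joint test_button below 0.001 m); the robot touches nothing.
It fails at once if the reel is moved by more than 3 cm (distance of reel from where it was at the start of the episode above 0.03 m).
It fails at once if the jar is moved by more than 3 cm (distance of jar from where it was at the start of the episode above 0.03 m).
It fails at once if the screwdriver is moved by more than 3 cm (distance of screwdriver from where it was at the start of the episode above 0.03 m).
It fails at once if a blank is in the well of the open feeder while the lever is up (value of joint lever below 0.5 rad and value of joint lid above 0.3 rad and ((horizontal distance between blank1_center and well_floor below 0.023 m and height (world z) of blank1_center below 0.13 m) or (horizontal distance between blank2_center and well_floor below 0.023 m and height (world z) of blank2_center below 0.13 m) or (horizontal distance between blank3_center and well_floor below 0.023 m and height (world z) of blank3_center below 0.13 m) or (horizontal distance between blank4_center and well_floor below 0.023 m and height (world z) of blank4_center below 0.13 m) or (horizontal distance between blank5_center and well_floor below 0.023 m and height (world z) of blank5_center below 0.13 m) or (horizontal distance between blank6_center and well_floor below 0.023 m and height (world z) of blank6_center below 0.13 m))).
Of blank1, blank2, blank3, blank4, blank5, blank6 only 4 to 6 are there at a start; the rules pass over those that are not, and their reading is None.
At some moment in a run one of blank1, blank2, blank3, blank4, blank5, blank6 may be knocked a few centimetres aside while the robot is not near it.
Once in a run the grip may slacken for a moment while it holds something.
It also fails if it takes over 210 s, if anything falls off the work surface, if the arm or the gripper's body presses on something with over 40 N, if the wrist force passes 120 N, or if a joint passes its speed limit or range.

## Working session

There is one attempt and no reset: what is moved stays moved. The work goes in short steps, Python scripts to look and compute and a tool call to move; the robot and the scene stay as the last step left them, time stands still between calls to the robot, and variables do not carry over. Pictures are saved under pics/ and viewed, and the job is handed in when it is done.

Besides the shell and the picture viewer there is one more tool, called after "Call:" as name(argument=value, ...) on one line, values as JSON. arm_command: Moves the arm, as the interface text tells. Its arguments: {"type":"object","properties":{"travel":{"type":"array"},"twist":{"type":"array"},"fingers":{"type":"array"},"squeeze":{"type":"number"}},"required":["travel","twist","fingers"]}

```bash
mkdir -p pics; ls; python3 - <<'E'
from bench import manip
import cv2
for n in("side","top"):
    cv2.imwrite(f"pics/{n}0.png",manip.grab_frame(n)[:,:,::-1]); c=manip.camera_model(n); print(n,c)
print(manip.get_state(), manip.pinch_z)
E
```

```text
pics
side {'fx': 553.4142707723051, 'fy': 553.4142707723051, 'cx': 315.5448381047702, 'cy': 235.22064481292858, 'dist': array([-0.1279883,  0.       ,  0.       ,  0.       ,  0.       ]), 'R': array([[ 0.94738882, -0.32001945,  0.00647832],
       [-0.16982009, -0.5196872 , -0.83730899],
       [ 0.27132186,  0.79215703, -0.54669158]]), 't': array([-0.46525146,  0.25527198,  1.03135338])}
top {'fx': 488.5180277674451, 'fy': 488.5180277674451, 'cx': 315.99791263129805, 'cy': 244.72827309342657, 'dist': array([0.02112696, 0.        , 0.        , 0.        , 0.        ]), 'R': array([[-0.01296016, -0.99977131,  0.01701078],
       [-0.99898941,  0.01221406, -0.04325473],
       [ 0.04303707, -0.01755418, -0.99891925]]), 't': array([0.06534622, 0.53028299, 1.27147924])}
{'time': 0.1, 'joint_positions': array([ 1.10562391e+00,  1.31130887e-01,  1.48917325e+00, -7.72555353e-06,
        1.52299988e+00, -8.53508496e-02]), 'dq': array([-8.12967403e-05, -2.78746058e-03, -2.23655045e-03, -1.83426759e-03,
        8.03516882e-04, -7.25123089e-04]), 'tau': array([ 4.64006553e-04, -5.70946777e+01, -5.01945448e+01, -1.75319306e-04,
        8.10416095e-03,  3.72083855e-05]), 'position': array([0.22218274, 0.55680916, 0.23032073]), 'ee_rot': array([ 1.88771029e-01,  9.82020757e-01, -8.24516970e-04, -2.28860099e-04]), 'wrist_force': array([0.21735642, 0.31028789, 0.03515056]), 'torque': array([ 0.01200325, -0.02685152, -0.07004365]), 'finger_gap': 0.08508343565077739} 0.0187
```

View pics/side0.png

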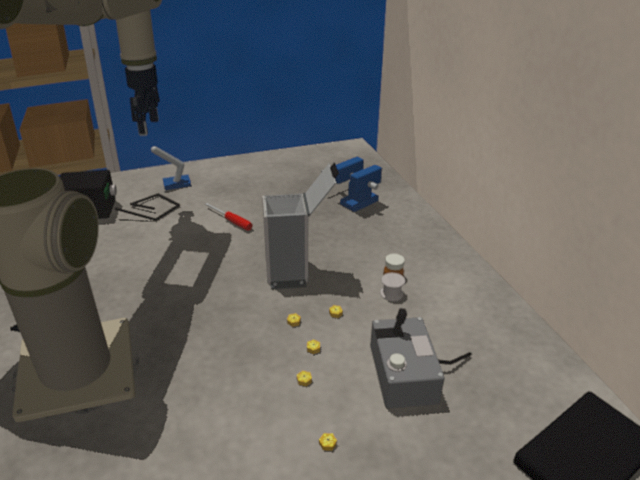

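View pics/top0.png

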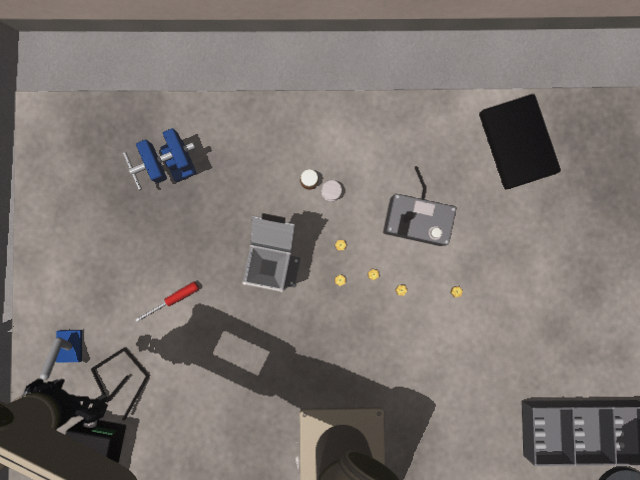

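Five blanks show in both views: top image (341,245), (340,281), (374,274), (402,290) and (457,292). The feeder is at about (270,265) and the box at about (420,220). I'll enlarge these.

```bash
cat > h.py <<'E'
from bench import manip
import numpy as np, cv2
from scipy.spatial.transform import Rotation as Ro
CM={n:manip.camera_model(n) for n in("side","top")}
def KD(n):
    c=CM[n]; return np.array([[c['fx'],0,c['cx']],[0,c['fy'],c['cy']],[0,0,1]]),np.array(c['dist'])
def w2p(n,X):
    c=CM[n];K,D=KD(n);X=np.atleast_2d(np.array(X,float))
    return cv2.projectPoints(X,cv2.Rodrigues(c['R'])[0],c['t'],K,D)[0][:,0]
def p2w(n,uv,z):
    c=CM[n];K,D=KD(n)
    p=cv2.undistortPoints(np.array(uv,float).reshape(-1,1,2),K,D)[:,0]
    d=np.c_[p,np.ones(len(p))]@c['R']; o=-c['R'].T@c['t']
    return o+d*((z-o[2])/d[:,2])[:,None]
def crop(n,x0,y0,w,h,s,name,img=None):
    if img is None: img=manip.grab_frame(n)
    i=cv2.resize(img[y0:y0+h,x0:x0+w],None,fx=s,fy=s,interpolation=cv2.INTER_CUBIC)
    i=i[:,:,::-1].copy()
    st=10 if s>=4 else 20
    for x in range((x0+st-1)//st*st,x0+w,st): cv2.putText(i,str(x),(int((x-x0)*s),8),0,.3,(0,255,0),1); cv2.line(i,(int((x-x0+.5)*s),8),(int((x-x0+.5)*s),14),(0,255,0),1)
    for y in range((y0+st-1)//st*st,y0+h,st): cv2.putText(i,str(y),(0,int((y-y0+.5)*s)),0,.3,(0,255,0),1); cv2.line(i,(20,int((y-y0+.5)*s)),(26,int((y-y0+.5)*s)),(0,255,0),1)
    cv2.imwrite("pics/"+name,i); return img
def blanks(img,n="top",z=0.012):
    hsv=cv2.cvtColor(img,cv2.COLOR_RGB2HSV)
    m=cv2.inRange(hsv,(18,110,80),(35,255,255))
    k,l,s,c=cv2.connectedComponentsWithStats(m)
    return [(c[i].round(2),s[i,4],p2w(n,[c[i]],z)[0].round(4)) for i in range(1,k) if s[i,4]>25]
E
python3 - <<'E'
from h import *
it=manip.grab_frame("top"); isd=manip.grab_frame("side")
np.save("t0.npy",it);np.save("s0.npy",isd)
crop("top",235,205,100,100,6,"a1.png",it)
crop("top",325,185,140,115,5.5,"a2.png",it)
crop("side",255,155,130,140,4.2,"a3.png",isd)
crop("side",280,295,170,160,3.6,"a4.png",isd)
for b in blanks(it,"top",.010): print(b)
print("side")
for b in blanks(isd,"side",.008): print(b)
E
```

```text
(array([340.36, 244.58]), np.int32(90), array([ 0.5307, -0.0054,  0.01  ]))
(array([373.09, 273.98]), np.int32(90), array([ 0.4524, -0.0902,  0.01  ]))
(array([339.88, 279.79]), np.int32(90), array([ 0.4384, -0.0027,  0.01  ]))
(array([401.03, 289.58]), np.int32(88), array([ 0.4107, -0.1628,  0.01  ]))
(array([456.23, 291.41]), np.int32(94), array([ 0.404 , -0.3078,  0.01  ]))
side
(array([45.87, 74.2 ]), np.int32(808), array([-0.2162,  2.0856,  0.008 ]))
(array([ 5.63, 62.93]), np.int32(59), array([-0.464 ,  2.4295,  0.008 ]))
(array([ 20.78, 159.14]), np.int32(157), array([-0.2109,  1.0434,  0.008 ]))
(array([ 77.41, 163.97]), np.int32(349), array([-0.0164,  0.9322,  0.008 ]))
(array([335.45, 311.  ]), np.int32(136), array([ 0.5339, -0.0047,  0.008 ]))
(array([293.46, 319.45]), np.int32(143), array([ 0.4418, -0.0025,  0.008 ]))
(array([313.16, 346.37]), np.int32(154), array([ 0.4557, -0.0899,  0.008 ]))
(array([304.09, 377.98]), np.int32(185), array([ 0.4138, -0.1628,  0.008 ]))
(array([327.56, 441.3 ]), np.int32(246), array([ 0.408 , -0.3077,  0.008 ]))
```

View pics/a1.png

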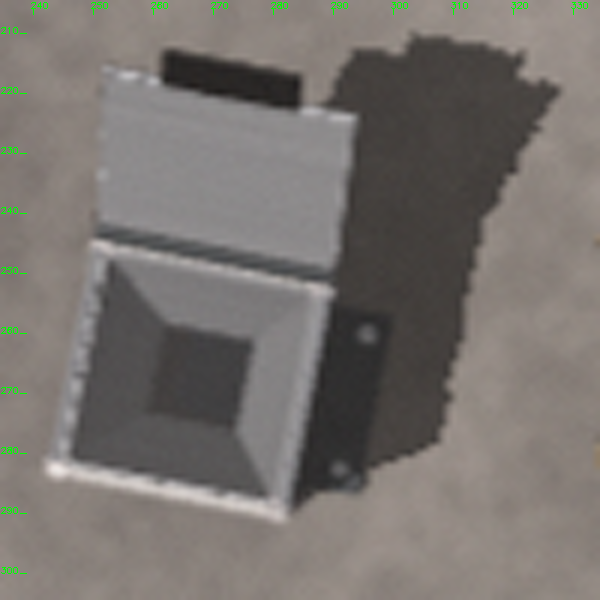

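View pics/a2.png

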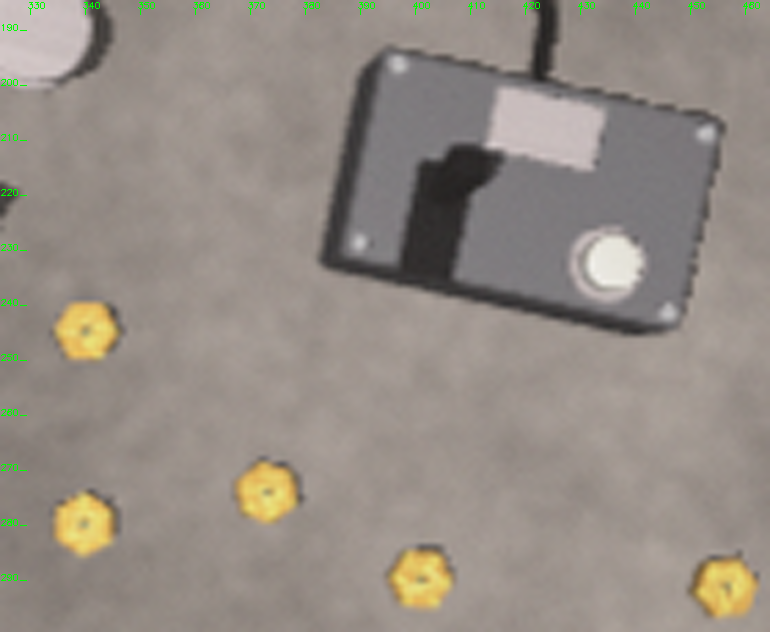

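View pics/a3.png

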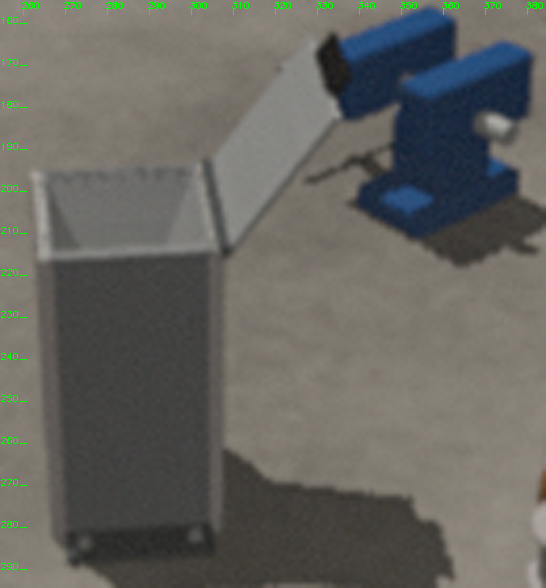

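View pics/a4.png

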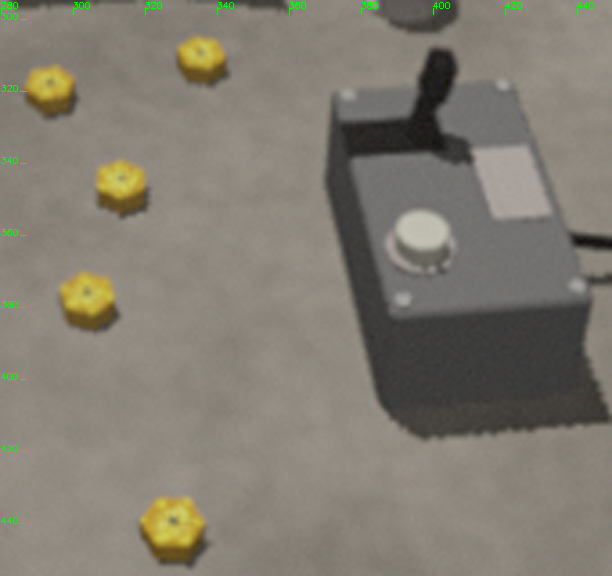

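```bash
python3 - <<'E'
from h import *
def s(*a): print(*a)
t=p2w("top",[(249.8,244.8),(290,253.2),(282,290.8),(242.8,282.5)],.178)
d=p2w("side",[(303.3,192.6),(306.4,214),(264.5,215.9),(262.4,195.5)],.178)
for q in(t,d):
    s(q[:,:2].round(4),'c',q.mean(0).round(4)); x=(q[0]+q[1]-q[2]-q[3])/2; y=(q[0]+q[3]-q[1]-q[2])/2
    s('size',np.hypot(*x[:2]),np.hypot(*y[:2]),'yaw',np.degrees(np.arctan2(x[1],x[0])),np.degrees(np.arctan2(-y[0],y[1])))
s('button',p2w("top",[(436,232.3)],.084),p2w("side",[(396.7,359)],.084))
b=p2w("top",[(394.5,193.2),(455.8,206),(448,243.6),(387,232)],.07)
s(b.round(4),b.mean(0)); x=(b[0]+b[1]-b[2]-b[3])/2; y=(b[0]+b[3]-b[1]-b[2])/2
s('size',np.hypot(*x[:2]),np.hypot(*y[:2]),'yaw',np.degrees(np.arctan2(x[1],x[0])),np.degrees(np.arctan2(-y[0],y[1])))
# screws box side
s(p2w("side",[(354,316),(397,311+0),(369.3,378)],.07))
s('screws top',p2w("top",[(397,196.1),(453.2,208.6),(446.2,241.5),(389.9,228.9)],.07))
s('screws side',p2w("side",[(376.5,321),(416.5,318.4),(440,374),(391.4,377.8)],.07))
# reel, jar
s('reel top',p2w("top",[(332,190)],.04),'jar',p2w("top",[(309.5,178.5)],.05))
E
```

```text
[[0.5255 0.2123]
 [0.5053 0.1211]
 [0.4201 0.1401]
 [0.4402 0.2287]] c [0.4728 0.1756 0.178 ]
size 0.08708465503441407 0.09213521570177684 yaw -11.747159767230983 -12.632848187097245
[[0.5334 0.2154]
 [0.5112 0.1238]
 [0.425  0.1438]
 [0.4423 0.2311]] c [0.478  0.1785 0.178 ]
size 0.09044799597145738 0.09161692820448261 yaw -11.366371079178993 -12.42770592705952
button [[ 0.55518249 -0.2387109   0.084     ]] [[ 0.55811902 -0.23837383  0.084     ]]
[[ 0.6561 -0.1399  0.07  ]
 [ 0.6219 -0.2939  0.07  ]
 [ 0.5273 -0.2719  0.07  ]
 [ 0.5583 -0.1191  0.07  ]] [ 0.59090534 -0.20620149  0.07      ]
size 0.09852150068204822 0.15689410990323452 yaw -12.535747184631848 -11.996585326052223
[[ 0.53629015 -0.09622248  0.07      ]
 [ 0.62154112 -0.10942904  0.07      ]
 [ 0.50184302 -0.25178685  0.07      ]]
screws top [[ 0.64867019 -0.1460283   0.07      ]
 [ 0.61539983 -0.28720602  0.07      ]
 [ 0.53263626 -0.26754278  0.07      ]
 [ 0.56605411 -0.12652459  0.07      ]]
screws side [[ 0.57170443 -0.12321509  0.07      ]
 [ 0.64791632 -0.14123668  0.07      ]
 [ 0.62067519 -0.28340263  0.07      ]
 [ 0.53766017 -0.26359633  0.07      ]]
reel top [[0.67055405 0.01607542 0.04      ]] jar [[0.69916828 0.07377675 0.05      ]]
```

```bash
cat >> h.py <<'E'
def pose():
    s=manip.get_state(); R=Ro.from_quat(s['ee_rot']).as_matrix()
    print('t',round(s['time'],2),'pos',s['position'].round(4),'yawY',round(float(np.degrees(np.arctan2(R[1,1],R[0,1]))),2),'z',R[:,2].round(4),'F',s['wrist_force'].round(2),'gap',round(s['finger_gap'],4),'q6',round(s['joint_positions'][5],3))
def hexang(img,b,n="top",z=.012):
    # angle (deg mod 60) of flat normal, world
    u,v=b[0]; u0,v0=int(u)-9,int(v)-9; S=8
    p=img[v0:v0+19,u0:u0+19].astype(float)
    wgt=np.clip((p[:,:,0]-p[:,:,2]-30)/70,0,1)
    yy,xx=np.mgrid[0:19*S,0:19*S]
    W=cv2.resize(wgt,(19*S,19*S),interpolation=cv2.INTER_LINEAR)
    P=np.stack([(xx+.5)/S-.5+u0,(yy+.5)/S-.5+v0],-1).reshape(-1,2)
    X=p2w(n,P,z)[:,:2]; w=W.ravel(); c=(X*w[:,None]).sum(0)/w.sum()
    d=X-c; r=np.hypot(*d.T); th=np.arctan2(d[:,1],d[:,0])
    k=(w*r**6*np.exp(6j*th)*(r<.02)).sum()
    corner=np.degrees(np.angle(k))/6
    return (corner+30)%60, abs(k)/(w*r**6*(r<.02)).sum()
E
python3 - <<'E'
from h import *
pose()
it=np.load("t0.npy"); s=np.load("s0.npy")
for b in blanks(it): print(b[2],hexang(it,b))
for b in blanks(s,"side")[4:]: print(b[2],hexang(s,b,"side"))
E
```

```text
t 0.2 pos [0.2223 0.5569 0.2306] yawY 68.24 z [-5.0e-04 -1.1e-03 -1.0e+00] F [-0.02  0.46 -0.19] gap 0.0852 q6 -0.085
[ 0.5306 -0.0053  0.012 ] (np.float64(56.85222960947145), np.float64(0.15777747907464004))
[ 0.4525 -0.0899  0.012 ] (np.float64(38.582880676426626), np.float64(0.14265764429058336))
[ 0.4384 -0.0026  0.012 ] (np.float64(27.586013421699985), np.float64(0.14045727540357997))
[ 0.4108 -0.1624  0.012 ] (np.float64(55.0278724220545), np.float64(0.15795580149357155))
[ 0.4041 -0.3071  0.012 ] (np.float64(8.24484110718264), np.float64(0.1569345756252369))
[ 0.5322 -0.009   0.012 ] (np.float64(6.05218167098316), np.float64(0.02970543555721615))
[ 0.4406 -0.0068  0.012 ] (np.float64(25.481530197478037), np.float64(0.03873759477591151))
[ 0.4544 -0.0938  0.012 ] (np.float64(33.17544332840117), np.float64(0.012000763109427668))
[ 0.4127 -0.1663  0.012 ] (np.float64(52.99749179224658), np.float64(0.056211467623568684))
[ 0.4069 -0.3104  0.012 ] (np.float64(8.555998790448381), np.float64(0.095931759834032))
```

Call:
arm_command(travel=[[0, 0, 0.045], [0, 0, 0.045], [0.01, -0.02, 0.04], [0.016, -0.039, 0], [0.016, -0.039, 0], [0.016, -0.039, 0], [0.016, -0.039, 0], [0.016, -0.039, 0], [0.016, -0.039, 0], [0.016, -0.039, 0], [0.016, -0.039, 0], [0.016, -0.039, 0]], twist=[[0, 0, 0], [0, 0, 0], [0, 0, 0], [0, 0, 0], [0, 0, 0], [0, 0, 0], [0, 0, 0], [0, 0, 0], [0, 0, 0], [0, 0, 0], [0, 0, 0], [0, 0, 0]], fingers=[255, 255, 255, 255, 255, 255, 255, 255, 255, 255, 255, 255], squeeze=40)

```text
time: 1.4
position: [0.3766, 0.1846, 0.3613]
ee_rot: [0.189, 0.982, 0.0, 0.0]
wrist_force: [1.1, 0.3, -0.3]
finger_gap: -0.0003
```

Call:
arm_command(travel=[[0.018, -0.042, 0], [0.018, -0.042, 0], [0.018, -0.042, 0], [0.018, -0.042, 0], [0.018, -0.042, 0], [0.018, -0.042, -0.02], [0.018, -0.042, -0.04], [0.018, -0.042, -0.04], [0.018, -0.042, -0.045], [0.018, -0.045, -0.045], [0, 0, -0.04], [0, 0, 0]], twist=[[0, 0, 0], [0, 0, 0], [0, 0, 0], [0, 0, 0], [0, 0, 0], [0, 0, 0], [0, 0, 0], [0, 0, 0], [0, 0, 0], [0, 0, 0], [0, 0, 0], [0, 0, 0]], fingers=[255, 255, 255, 255, 255, 255, 255, 255, 255, 255, 255, 255])

```text
time: 2.6
position: [0.5375, -0.2007, 0.1589]
ee_rot: [0.19, 0.982, 0.002, -0.006]
wrist_force: [-0.5, -0.0, -1.5]
finger_gap: 0.0
```

```bash
python3 - <<'E'
from h import *
pose()
it=manip.grab_frame("top"); s=manip.grab_frame("side")
crop("top",380,180,90,75,6,"b1.png",it); crop("side",340,260,130,140,4,"b2.png",s)
p=manip.get_state()['position']; print(w2p("top",[p]),w2p("side",[p]))
for b in blanks(it): print(b)
E
```

```text
t 2.6 pos [ 0.5375 -0.2007  0.1589] yawY 68.14 z [-0.0112  0.0054 -0.9999] F [-0.53 -0.04 -1.5 ] gap 0.0 q6 -1.636
[[429.2475355  236.16800848]] [[382.47177712 311.69186581]]
(array([340.3 , 244.55]), np.int32(89), array([ 0.5307, -0.0051,  0.012 ]))
(array([373.12, 274.02]), np.int32(89), array([ 0.4524, -0.09  ,  0.012 ]))
(array([339.88, 279.79]), np.int32(90), array([ 0.4384, -0.0026,  0.012 ]))
(array([400.98, 289.56]), np.int32(89), array([ 0.4108, -0.1623,  0.012 ]))
(array([456.55, 291.45]), np.int32(85), array([ 0.404, -0.308,  0.012]))
```

View pics/b2.png

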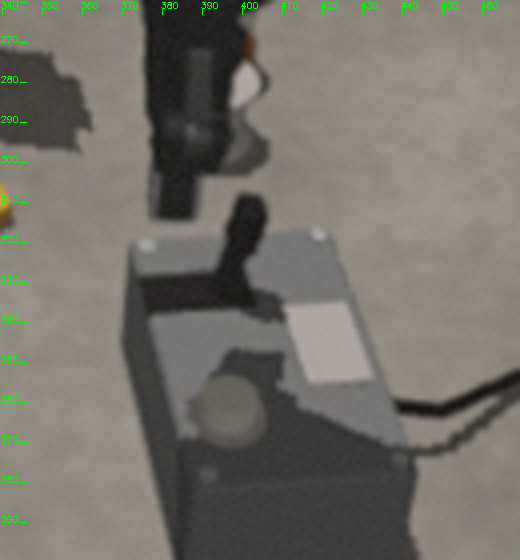

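View pics/b1.png

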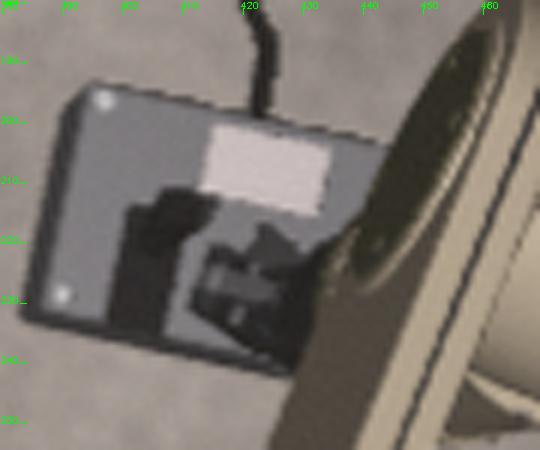

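```bash
python3 - <<'E'
from h import *
pose()
E
```

```text
t 2.7 pos [ 0.541  -0.2011  0.1661] yawY 68.24 z [-0.0021  0.0012 -1.    ] F [ 0.35 -0.03  1.45] gap -0.0002 q6 -1.636
```

Call:
arm_command(travel=[[0.008, -0.018, 0], [0.008, -0.02, 0], [0, 0, -0.03], [0, 0, -0.03], [0, 0, 0], [0, 0, 0]], twist=[[0, 0, 0], [0, 0, 0], [0, 0, 0], [0, 0, 0], [0, 0, 0], [0, 0, 0]], fingers=[255, 255, 255, 255, 255, 255])

```text
time: 3.3
position: [0.5587, -0.2394, 0.109]
ee_rot: [0.188, 0.982, -0.0, 0.001]
wrist_force: [0.8, -0.5, 1.2]
finger_gap: -0.0001
```

```bash
python3 - <<'E'
from h import *
pose()
s=manip.grab_frame("side")
crop("side",340,260,130,140,4,"b3.png",s)
E
```

```text
t 3.3 pos [ 0.5587 -0.2394  0.109 ] yawY 68.3 z [ 2.e-03 -9.e-04 -1.e+00] F [ 0.78 -0.46  1.17] gap -0.0001 q6 -1.681
```

View pics/b3.png

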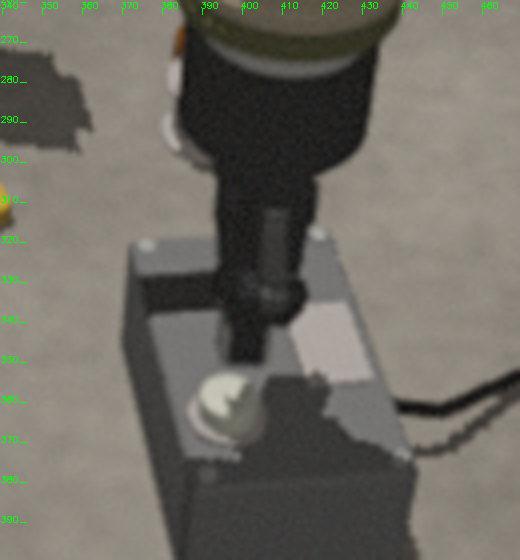

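```bash
python3 - <<'E'
from h import *
print(w2p("side",[[.5587,-.2394,.109],[.5587,-.2394,.084],[.5558,-.2385,.084],[.5508,-.2394,.084]]))
E
```

```text
[[398.6309903  348.9653822 ]
 [397.25853882 359.32776749]
 [395.51780281 359.36655992]
 [393.11635693 360.4086802 ]]
```

Call:
arm_command(travel=[[-0.003, 0.001, -0.015], [0, 0, -0.01], [0, 0, -0.005], [0, 0, 0], [0, 0, 0]], twist=[[0, 0, 0], [0, 0, 0], [0, 0, 0], [0, 0, 0], [0, 0, 0]], fingers=[255, 255, 255, 255, 255])

```text
time: 3.85
position: [0.5554, -0.2389, 0.0775]
ee_rot: [0.189, 0.982, -0.0, 0.001]
wrist_force: [-1.2, 1.4, 8.8]
finger_gap: 0.0005
```

```bash
python3 - <<'E'
from h import *
pose()
s=manip.grab_frame("side")
crop("side",340,260,130,140,4,"b4.png",s)
E
```

```text
t 3.85 pos [ 0.5554 -0.2389  0.0775] yawY 68.24 z [ 1.5e-03 -6.0e-04 -1.0e+00] F [-1.2   1.41  8.78] gap 0.0005 q6 -1.682
```

View pics/b4.png

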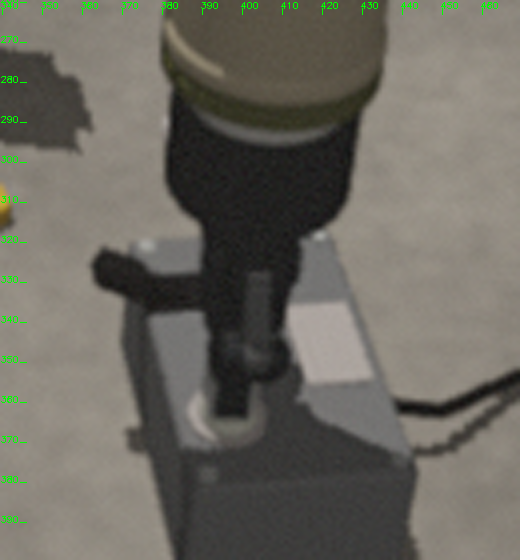

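Call:
arm_command(travel=[[0, 0, 0.03], [0, 0, 0.03], [-0.02, -0.01, 0.01], [-0.03, -0.012, 0], [-0.03, -0.012, 0], [-0.03, -0.012, 0], [-0.03, -0.012, -0.02], [-0.01, -0.011, -0.03], [0, 0, -0.03], [0, 0, 0], [0, 0, 0]], twist=[[0, 0, 0], [0, 0, 0], [0, 0, 0], [0, 0, 0], [0, 0, 0], [0, 0, 0], [0, 0, 0], [0, 0, 0], [0, 0, 0], [0, 0, 0], [0, 0, 0]], fingers=[255, 255, 100, 0, 0, 0, 0, 0, 0, 0, 0])

```text
time: 5.0
position: [0.4043, -0.3071, 0.0661]
ee_rot: [0.189, 0.982, 0.001, -0.001]
wrist_force: [-0.6, 0.5, 1.3]
finger_gap: 0.0857
```

```bash
python3 - <<'E'
from h import *
pose()
s=manip.grab_frame("side")
crop("side",270,280,180,190,3,"b5.png",s)
for b in blanks(s,"side",.008)[4:]: print(b)
pose()
E
```

```text
t 5.0 pos [ 0.4043 -0.3071  0.0661] yawY 68.24 z [-0.0015  0.0015 -1.    ] F [-0.59  0.54  1.26] gap 0.0857 q6 -1.942
(array([304.03, 377.96]), np.int32(186), array([ 0.4137, -0.1627,  0.008 ]))
(array([327.65, 444.41]), np.int32(159), array([ 0.4061, -0.3135,  0.008 ]))
t 5.05 pos [ 0.4052 -0.3078  0.0673] yawY 68.25 z [ 4.e-04 -3.e-04 -1.e+00] F [0.07 0.08 0.24] gap 0.0854 q6 -1.942
```

View pics/b5.png

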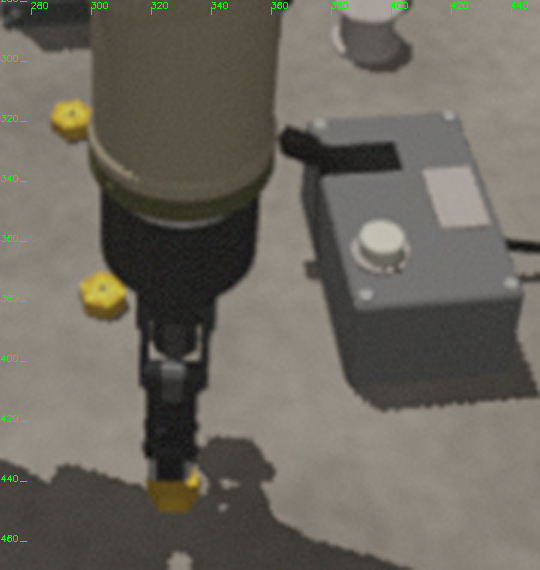

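Call:
arm_command(travel=[[0, 0, -0.03], [0, 0, -0.02], [0, 0, -0.013], [0, 0, 0], [0, 0, 0], [0, 0, 0], [0, 0, 0], [0, 0, 0], [0, 0, 0], [0, 0, 0]], twist=[[0, 0, 0], [0, 0, 0], [0, 0, 0], [0, 0, 0], [0, 0, 0], [0, 0, 0], [0, 0, 0], [0, 0, 0], [0, 0, 0], [0, 0, 0]], fingers=[0, 0, 0, 0, 255, 255, 255, 255, 255, 255], squeeze=50)

```text
time: 6.05
position: [0.4053, -0.3083, 0.0044]
ee_rot: [0.189, 0.982, -0.0, 0.001]
wrist_force: [-0.6, 1.3, 5.5]
finger_gap: 0.0238
```

```bash
python3 - <<'E'
from h import *
pose()
E
```

```text
t 6.05 pos [ 0.4053 -0.3083  0.0044] yawY 68.24 z [ 0.0012 -0.0011 -1.    ] F [-0.55  1.3   5.54] gap 0.0238 q6 -1.942
```

Call:
arm_command(travel=[[0, 0, 0.03], [0, 0, 0.045], [0, 0.02, 0.045], [0.006, 0.04, 0.045], [0.006, 0.04, 0.045], [0.006, 0.04, 0.01], [0.006, 0.04, 0], [0.006, 0.04, 0], [0.006, 0.04, 0], [0.006, 0.04, 0], [0.006, 0.04, 0], [0.006, 0.04, 0]], twist=[[0, 0, 0], [0, 0, 0], [0, 0, 0], [0, 0, 0], [0, 0, 0], [0, 0, 0], [0, 0, 5], [0, 0, 4.6], [0, 0, 0], [0, 0, 0], [0, 0, 0], [0, 0, 0]], fingers=[255, 255, 255, 255, 255, 255, 255, 255, 255, 255, 255, 255])

```text
time: 7.25
position: [0.4565, 0.0601, 0.2079]
ee_rot: [0.106, 0.994, 0.0, 0.0]
wrist_force: [0.9, -0.7, -0.8]
finger_gap: 0.0242
```

```bash
python3 - <<'E'
from h import *
manip.grab_frame("top");pose()
E
```

```text
t 7.3 pos [0.4568 0.0654 0.2079] yawY 77.98 z [ 9.0e-04  3.8e-03 -1.0e+00] F [-2.29  4.78 -1.01] gap 0.024 q6 -1.333
```

Call:
arm_command(travel=[[0.006, 0.035, 0.005], [0.006, 0.035, 0], [0.006, 0.035, 0], [0, 0, 0], [0, 0, 0]], twist=[[0, 0, 0], [0, 0, 0], [0, 0, 0], [0, 0, 0], [0, 0, 0]], fingers=[255, 255, 255, 255, 255])

```text
time: 7.8
position: [0.4743, 0.1639, 0.2125]
ee_rot: [0.105, 0.994, -0.0, -0.0]
wrist_force: [0.1, 0.2, -0.9]
finger_gap: 0.0248
```

```bash
python3 - <<'E'
from h import *
t=manip.grab_frame("top");s=manip.grab_frame("side");pose()
crop("top",220,190,120,110,5,"c1.png",t);crop("side",230,120,150,170,3.4,"c2.png",s)
p=manip.get_state()['position'];print(w2p("side",[p]),w2p("top",[p]))
E
```

```text
t 7.9 pos [0.4744 0.1627 0.2125] yawY 77.82 z [-4.e-04 -5.e-04 -1.e+00] F [-0.09 -0.4   0.12] gap 0.024 q6 -1.13
[[284.21980711 193.83073466]] [[270.68389889 267.01485085]]
```

View pics/c1.png

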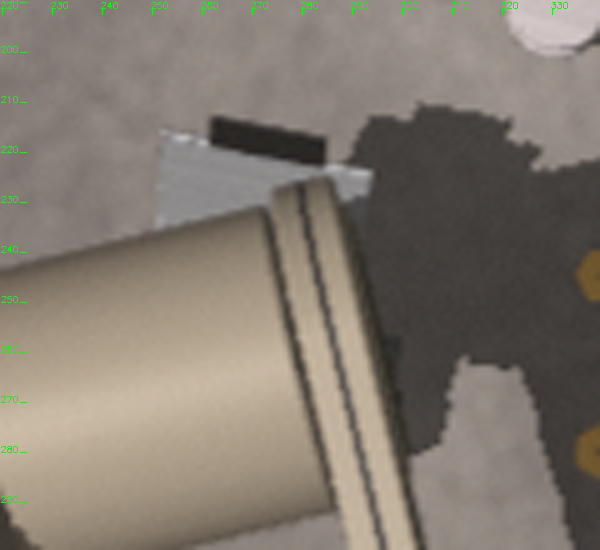

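View pics/c2.png

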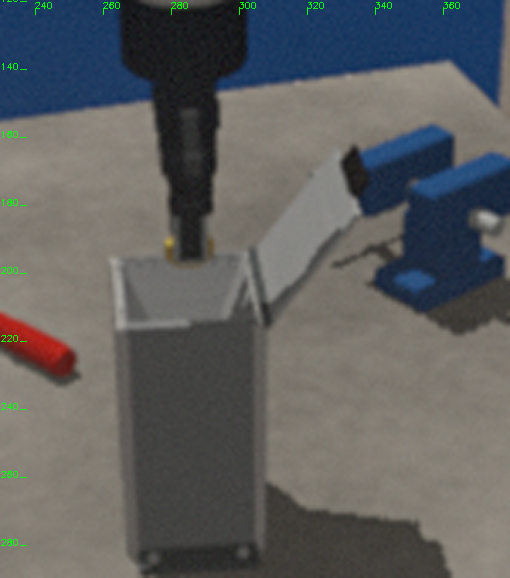

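Call:
arm_command(travel=[[0.001, 0.0145, 0], [0, 0, -0.02], [0, 0, -0.018], [0, 0, 0], [0, 0, 0]], twist=[[0, 0, 0], [0, 0, 0], [0, 0, 0], [0, 0, 0], [0, 0, 0]], fingers=[255, 255, 255, 255, 255])

```text
time: 8.4
position: [0.4755, 0.1777, 0.1748]
ee_rot: [0.106, 0.994, -0.0, -0.0]
wrist_force: [0.3, 0.2, -0.4]
finger_gap: 0.024
```

```bash
python3 - <<'E'
from h import *
s=manip.grab_frame("side");pose()
crop("side",240,120,130,120,5,"c3.png",s)
c=np.array([.4755,.177,.178]);a=np.radians(-12.1);x=np.array([np.cos(a),np.sin(a),0]);y=np.array([-x[1],x[0],0])
print(w2p("side",[c+.046*(i*x+j*y) for i,j in((1,1),(1,-1),(-1,-1),(-1,1))]), w2p("top",[c+.046*(i*x+j*y) for i,j in((1,1),(1,-1),(-1,-1),(-1,1))]))
E
```

```text
t 8.45 pos [0.476  0.1779 0.1756] yawY 77.8 z [ 8.e-04  3.e-04 -1.e+00] F [-0.44 -0.33  1.12] gap 0.0242 q6 -1.101
[[302.31186038 193.44337895]
 [306.41357169 214.3497208 ]
 [262.82314553 216.71089746]
 [261.41560789 195.5270669 ]] [[249.77605811 242.79250756]
 [289.41066885 250.76504336]
 [281.32399783 290.47986404]
 [241.52165618 282.51498522]]
```

View pics/c3.png

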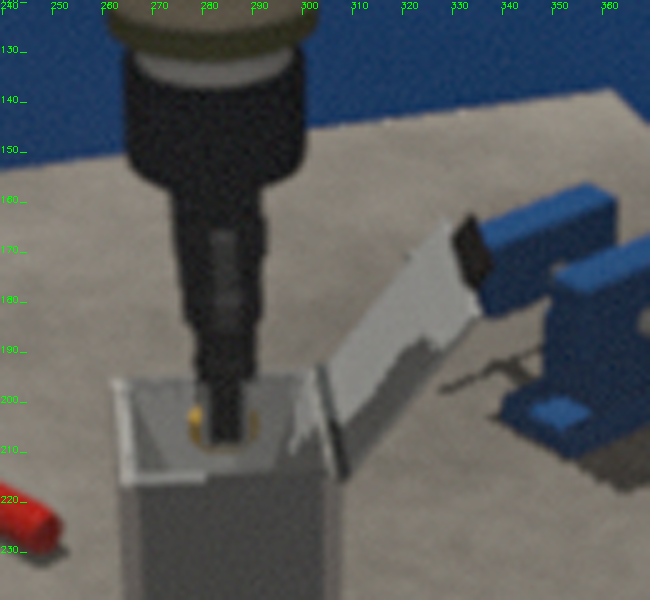

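Call:
arm_command(travel=[[0, 0, 0], [0, 0, 0], [0, 0, 0], [0, 0, 0], [0, 0, 0]], twist=[[0, 0, 0], [0, 0, 0], [0, 0, 0], [0, 0, 0], [0, 0, 0]], fingers=[140, 140, 140, 140, 140])

```text
time: 8.95
position: [0.4757, 0.178, 0.1748]
ee_rot: [0.106, 0.994, 0.0, 0.0]
wrist_force: [0.8, -0.3, -0.5]
finger_gap: 0.0385
```

Call:
arm_command(travel=[[0, 0, 0.02], [0, 0, 0.03], [0, 0, 0.03], [0, 0, 0]], twist=[[0, 0, 0], [0, 0, 0], [0, 0, 0], [0, 0, 0]], fingers=[140, 140, 140, 140])

```text
time: 9.35
position: [0.4779, 0.1786, 0.26]
ee_rot: [0.106, 0.994, 0.001, 0.004]
wrist_force: [0.1, -0.5, -0.0]
finger_gap: 0.0384
```

```bash
python3 - <<'E'
from h import *
s=manip.grab_frame("side");t=manip.grab_frame("top");pose()
crop("side",240,180,130,120,5,"c4.png",s)
for b in blanks(t): print(b)
for b in blanks(s,"side",.008)[3:]: print(b)
E
```

```text
t 9.45 pos [0.4762 0.1781 0.2555] yawY 77.84 z [ 1.9e-03  5.0e-04 -1.0e+00] F [-0.7   0.76 -0.23] gap 0.0386 q6 -1.102
(array([340.24, 244.77]), np.int32(79), array([ 0.5301, -0.005 ,  0.012 ]))
(array([372.86, 274.09]), np.int32(81), array([ 0.4522, -0.0893,  0.012 ]))
(array([339.6 , 279.86]), np.int32(85), array([ 0.4383, -0.0019,  0.012 ]))
(array([400.91, 289.61]), np.int32(90), array([ 0.4107, -0.1621,  0.012 ]))
(array([ 74.7 , 165.81]), np.int32(259), array([-0.0246,  0.9207,  0.008 ]))
(array([335.54, 311.26]), np.int32(140), array([ 0.5338, -0.0056,  0.008 ]))
(array([293.35, 320.01]), np.int32(140), array([ 0.4411, -0.004 ,  0.008 ]))
(array([313.09, 346.64]), np.int32(149), array([ 0.4553, -0.0906,  0.008 ]))
(array([303.83, 377.5 ]), np.int32(203), array([ 0.4137, -0.1615,  0.008 ]))
```

View pics/c4.png

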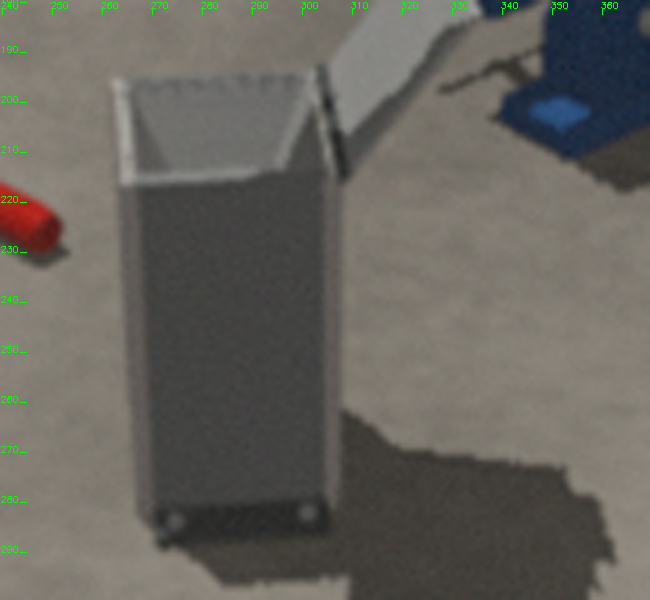

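Call:
arm_command(travel=[[-0.007, -0.036, 0], [-0.007, -0.036, 0], [-0.007, -0.036, 0], [-0.007, -0.036, -0.02], [-0.008, -0.037, -0.03], [0, 0, -0.045], [0, 0, -0.045], [0, 0, -0.045], [0, 0, -0.02], [0, 0, 0], [0, 0, 0]], twist=[[0, 0, 5], [0, 0, 4.8], [0, 0, 0], [0, 0, 0], [0, 0, 0], [0, 0, 0], [0, 0, 0], [0, 0, 0], [0, 0, 0], [0, 0, 0], [0, 0, 0]], fingers=[140, 140, 80, 0, 0, 0, 0, 0, 0, 0, 0])

```text
time: 10.55
position: [0.4388, -0.0029, 0.0492]
ee_rot: [0.021, 1.0, 0.0, -0.001]
wrist_force: [0.4, -0.7, 0.5]
finger_gap: 0.0854
```

```bash
python3 - <<'E'
from h import *
t=manip.grab_frame("top");pose()
crop("top",235,210,110,100,6,"c5.png",t)
for b in blanks(t): print(b)
E
```

```text
t 10.6 pos [ 0.4401 -0.0031  0.0505] yawY 87.64 z [ 8.e-04 -1.e-04 -1.e+00] F [0.08 0.21 1.14] gap 0.0854 q6 -1.653
(array([340.36, 244.58]), np.int32(90), array([ 0.5306, -0.0053,  0.012 ]))
(array([270.68, 266.34]), np.int32(77), array([0.4759, 0.1779, 0.012 ]))
(array([400.94, 289.75]), np.int32(79), array([ 0.4103, -0.1622,  0.012 ]))
```

View pics/c5.png

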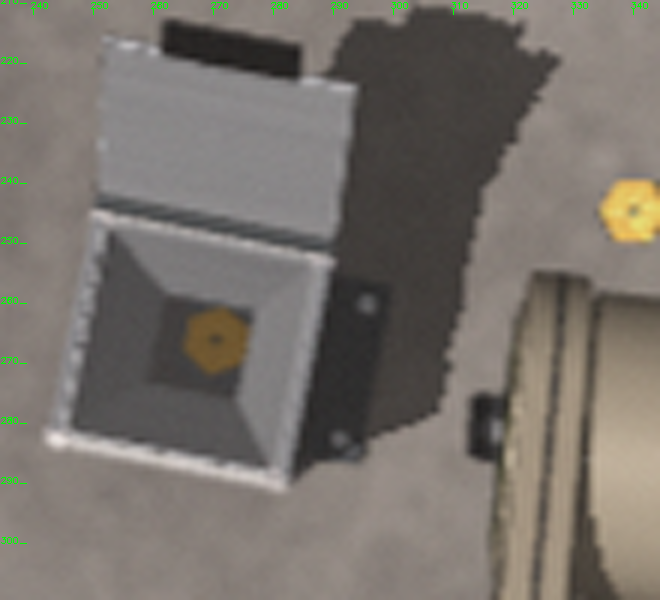

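The first blank lies flat in the well at top image (271,266). Next I grasp blank 2.

Call:
arm_command(travel=[[0, 0, -0.025], [0, 0, -0.015], [0, 0, -0.006], [0, 0, 0], [0, 0, 0], [0, 0, 0], [0, 0, 0], [0, 0, 0], [0, 0, 0], [0, 0, 0.02]], twist=[[0, 0, 0], [0, 0, 0], [0, 0, 0], [0, 0, 0], [0, 0, 0], [0, 0, 0], [0, 0, 0], [0, 0, 0], [0, 0, 0], [0, 0, 0]], fingers=[0, 0, 0, 0, 255, 255, 255, 255, 255, 255])

```text
time: 11.6
position: [0.4374, -0.0028, 0.0218]
ee_rot: [0.021, 1.0, 0.0, -0.002]
wrist_force: [0.5, 1.0, -0.7]
finger_gap: 0.0239
```

```bash
python3 - <<'E'
from h import *
pose()
E
```

```text
t 11.6 pos [ 0.4374 -0.0028  0.0218] yawY 87.64 z [-4.6e-03  6.0e-04 -1.0e+00] F [ 0.48  0.99 -0.74] gap 0.0239 q6 -1.653
```

Call:
arm_command(travel=[[0, 0, 0.045], [0, 0, 0.045], [0, 0, 0.045], [0.007, 0.03, 0.045], [0.007, 0.038, 0.015], [0.007, 0.038, 0], [0.007, 0.038, 0], [0.008, 0.037, 0], [0, 0, 0], [0, 0, 0]], twist=[[0, 0, 0], [0, 0, 0], [0, 0, 0], [0, 0, 0], [0, 0, 0], [0, 0, -5], [0, 0, -4.8], [0, 0, 0], [0, 0, 0], [0, 0, 0]], fingers=[255, 255, 255, 255, 255, 255, 255, 255, 255, 255])

```text
time: 12.6
position: [0.4747, 0.1761, 0.2146]
ee_rot: [0.105, 0.994, -0.0, -0.0]
wrist_force: [0.2, -1.4, -1.1]
finger_gap: 0.0241
```

```bash
python3 - <<'E'
from h import *
s=manip.grab_frame("side");pose()
crop("side",240,120,130,120,5,"c6.png",s)
E
```

```text
t 12.65 pos [0.4747 0.1753 0.2146] yawY 77.89 z [-8.e-04 -7.e-04 -1.e+00] F [-0.17 -0.18 -1.18] gap 0.0242 q6 -1.107
```

View pics/c6.png

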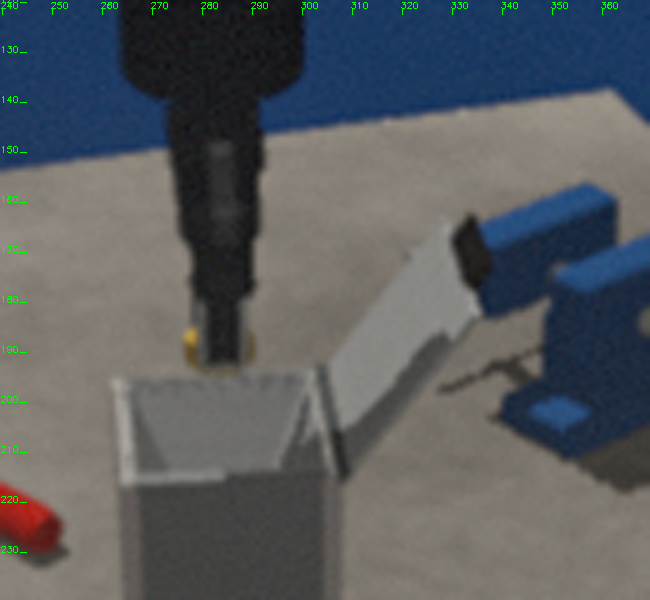

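Blank 2 is held level and centred above the mouth. I lower, release and rise in one call.

Call:
arm_command(travel=[[0.001, 0.002, -0.02], [0, 0, -0.02], [0, 0, 0], [0, 0, 0], [0, 0, 0], [0, 0, 0], [0, 0, 0], [0, 0, 0.02], [0, 0, 0.03], [0, 0, 0.03], [0, 0, 0]], twist=[[0, 0, 0], [0, 0, 0], [0, 0, 0], [0, 0, 0], [0, 0, 0], [0, 0, 0], [0, 0, 0], [0, 0, 0], [0, 0, 0], [0, 0, 0], [0, 0, 0]], fingers=[255, 255, 255, 255, 140, 140, 140, 140, 140, 140, 140])

```text
time: 13.75
position: [0.4785, 0.1782, 0.2607]
ee_rot: [0.106, 0.994, 0.002, 0.004]
wrist_force: [0.3, 0.4, -0.3]
finger_gap: 0.0386
```

```bash
python3 - <<'E'
from h import *
s=manip.grab_frame("side");t=manip.grab_frame("top");pose()
for b in blanks(t): print(b)
for b in blanks(s,"side",.008)[3:]: print(b)
E
```

```text
t 13.85 pos [0.4767 0.1776 0.2562] yawY 77.84 z [ 2.5e-03  6.0e-04 -1.0e+00] F [ 0.09  0.19 -0.16] gap 0.0381 q6 -1.103
(array([340.16, 244.7 ]), np.int32(81), array([ 0.5303, -0.0047,  0.012 ]))
(array([372.81, 274.05]), np.int32(80), array([ 0.4523, -0.0892,  0.012 ]))
(array([400.88, 289.64]), np.int32(91), array([ 0.4106, -0.162 ,  0.012 ]))
(array([335.43, 311.25]), np.int32(142), array([ 0.5336, -0.0055,  0.008 ]))
(array([313.09, 346.56]), np.int32(151), array([ 0.4554, -0.0904,  0.008 ]))
(array([303.8 , 377.49]), np.int32(202), array([ 0.4136, -0.1615,  0.008 ]))
```

Call:
arm_command(travel=[[0, -0.036, 0], [0, -0.036, 0], [0.01, -0.036, 0], [0.015, -0.036, 0], [0.015, -0.038, -0.02], [0.015, 0, -0.045], [0, 0, -0.045], [0, 0, -0.045], [0, 0, -0.045], [0, 0, 0], [0, 0, 0]], twist=[[0, 0, -7], [0, 0, -7], [0, 0, -7], [0, 0, 0], [0, 0, 0], [0, 0, 0], [0, 0, 0], [0, 0, 0], [0, 0, 0], [0, 0, 0], [0, 0, 0]], fingers=[140, 140, 80, 0, 0, 0, 0, 0, 0, 0, 0])

```text
time: 14.95
position: [0.5296, -0.0044, 0.054]
ee_rot: [0.285, 0.958, -0.0, -0.002]
wrist_force: [-0.0, -0.9, 0.8]
finger_gap: 0.0853
```

```bash
python3 - <<'E'
from h import *
t=manip.grab_frame("top");s=manip.grab_frame("side");pose()
crop("top",235,210,110,100,6,"c7.png",t);crop("side",250,240,180,150,4,"c8.png",s)
for b in blanks(t): print(b)
E
```

```text
t 15.05 pos [ 0.5328 -0.0047  0.0575] yawY 56.85 z [ 3.5e-03 -4.0e-04 -1.0e+00] F [1.26 0.19 0.14] gap 0.0854 q6 -1.097
(array([270.1 , 266.32]), np.int32(87), array([0.476 , 0.1793, 0.012 ]))
(array([372., 274.]), np.int32(65), array([ 0.4525, -0.0871,  0.012 ]))
(array([400.97, 289.81]), np.int32(78), array([ 0.4102, -0.1623,  0.012 ]))
```

View pics/c7.png

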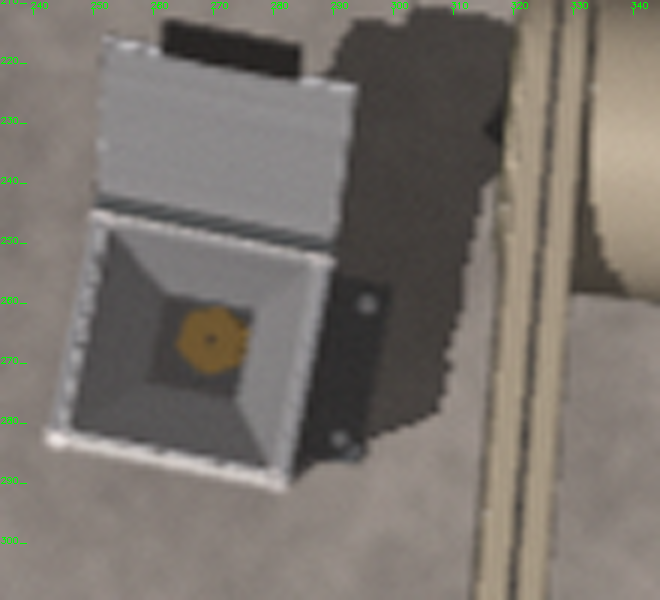

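View pics/c8.png

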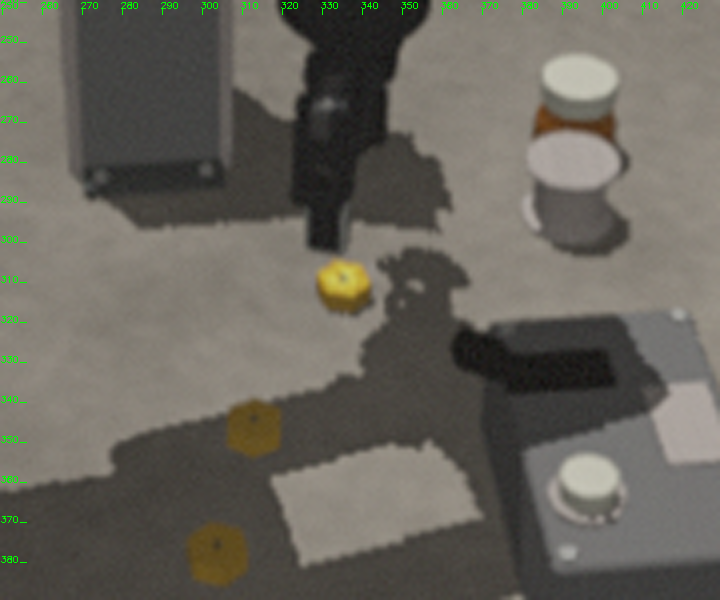

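Call:
arm_command(travel=[[0, 0, -0.025], [0, 0, -0.02], [0, 0, -0.008], [0, 0, 0], [0, 0, 0], [0, 0, 0], [0, 0, 0], [0, 0, 0], [0, 0, 0], [0, 0, 0], [0, 0, 0.02]], twist=[[0, 0, 0], [0, 0, 0], [0, 0, 0], [0, 0, 0], [0, 0, 0], [0, 0, 0], [0, 0, 0], [0, 0, 0], [0, 0, 0], [0, 0, 0], [0, 0, 0]], fingers=[0, 0, 0, 0, 255, 255, 255, 255, 255, 255, 255])

```text
time: 16.15
position: [0.5286, -0.0043, 0.0197]
ee_rot: [0.285, 0.958, -0.0, -0.002]
wrist_force: [0.2, -0.6, -1.0]
finger_gap: 0.0244
```

```bash
python3 - <<'E'
from h import *
pose()
E
```

```text
t 16.15 pos [ 0.5286 -0.0043  0.0197] yawY 56.84 z [-5.e-03  5.e-04 -1.e+00] F [ 0.23 -0.62 -0.96] gap 0.0244 q6 -1.097
```

Call:
arm_command(travel=[[0, 0, 0.045], [-0.01, 0, 0.045], [-0.02, 0, 0.045], [-0.015, 0.03, 0.045], [-0.011, 0.038, 0.011], [0, 0.038, 0], [0, 0.038, 0], [0, 0.038, 0], [0, 0, 0], [0, 0, 0]], twist=[[0, 0, 0], [0, 0, 0], [0, 0, 7], [0, 0, 7], [0, 0, 7], [0, 0, 0], [0, 0, 0], [0, 0, 0], [0, 0, 0], [0, 0, 0]], fingers=[255, 255, 255, 255, 255, 255, 255, 255, 255, 255])

```text
time: 17.15
position: [0.4762, 0.1748, 0.2077]
ee_rot: [0.105, 0.994, -0.0, -0.0]
wrist_force: [-0.7, -1.3, -0.7]
finger_gap: 0.0243
```

```bash
python3 - <<'E'
from h import *
s=manip.grab_frame("side");pose()
crop("side",240,120,130,120,5,"c9.png",s)
E
```

```text
t 17.2 pos [0.4764 0.174  0.2077] yawY 77.89 z [-6.e-04 -6.e-04 -1.e+00] F [-0.12 -1.02 -0.29] gap 0.0244 q6 -1.11
```

View pics/c9.png

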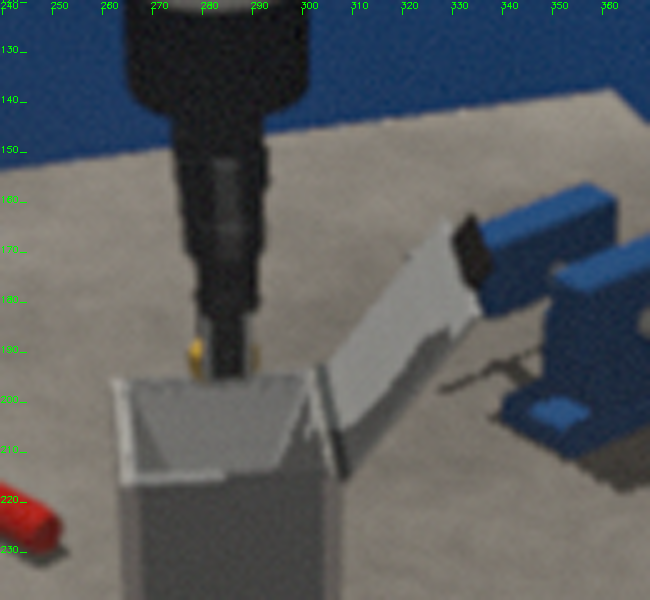

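Held well. I release with a shift of (-0.001, +0.003) and a drop of 33 mm.

Call:
arm_command(travel=[[-0.001, 0.003, -0.018], [0, 0, -0.015], [0, 0, 0], [0, 0, 0], [0, 0, 0], [0, 0, 0], [0, 0, 0], [0, 0, 0.02], [0, 0, 0.03], [0, 0, 0.03], [0, 0, 0]], twist=[[0, 0, 0], [0, 0, 0], [0, 0, 0], [0, 0, 0], [0, 0, 0], [0, 0, 0], [0, 0, 0], [0, 0, 0], [0, 0, 0], [0, 0, 0], [0, 0, 0]], fingers=[255, 255, 255, 255, 140, 140, 140, 140, 140, 140, 140])

```text
time: 18.3
position: [0.4781, 0.1779, 0.2608]
ee_rot: [0.106, 0.994, 0.002, 0.004]
wrist_force: [0.1, -0.0, 1.0]
finger_gap: 0.0383
```

```bash
python3 - <<'E'
from h import *
s=manip.grab_frame("side");t=manip.grab_frame("top");pose()
for b in blanks(t): print(b,hexang(t,b))
for b in blanks(s,"side",.008)[2:]: print(b)
E
```

```text
t 18.4 pos [0.4764 0.1774 0.2562] yawY 77.84 z [ 2.5e-03  6.0e-04 -1.0e+00] F [ 0.3   0.96 -0.39] gap 0.0386 q6 -1.103
(array([372.75, 274.17]), np.int32(81), array([ 0.452, -0.089,  0.012])) (np.float64(37.29053935023667), np.float64(0.10733142653973651))
(array([400.82, 289.64]), np.int32(92), array([ 0.4106, -0.1619,  0.012 ])) (np.float64(54.61840281078153), np.float64(0.15499579486470655))
(array([313.05, 346.59]), np.int32(150), array([ 0.4553, -0.0905,  0.008 ]))
(array([303.83, 377.5 ]), np.int32(203), array([ 0.4137, -0.1615,  0.008 ]))
```

Call:
arm_command(travel=[[-0.003, -0.038, 0], [-0.003, -0.038, 0], [-0.003, -0.038, 0], [-0.003, -0.038, 0], [-0.003, -0.038, -0.01], [-0.003, -0.038, -0.03], [-0.004, -0.039, -0.04], [0, 0, -0.045], [0, 0, -0.045], [0, 0, -0.03], [0, 0, 0], [0, 0, 0]], twist=[[0, 0, 7], [0, 0, 7], [0, 0, 6.8], [0, 0, 0], [0, 0, 0], [0, 0, 0], [0, 0, 0], [0, 0, 0], [0, 0, 0], [0, 0, 0], [0, 0, 0], [0, 0, 0]], fingers=[140, 140, 80, 0, 0, 0, 0, 0, 0, 0, 0, 0])

```text
time: 19.6
position: [0.4532, -0.0853, 0.0589]
ee_rot: [-0.075, 0.997, 0.0, -0.001]
wrist_force: [0.9, -0.2, 0.9]
finger_gap: 0.0855
```

```bash
python3 - <<'E'
from h import *
t=manip.grab_frame("top");s=manip.grab_frame("side");pose()
crop("top",235,210,110,100,6,"d1.png",t);crop("side",250,280,150,130,4,"d2.png",s)
for b in blanks(t): print(b)
E
```

```text
t 19.7 pos [ 0.4556 -0.086   0.0613] yawY 98.66 z [ 2.8e-03 -9.0e-04 -1.0e+00] F [ 0.12 -0.12  0.08] gap 0.0855 q6 -2.019
(array([270.92, 266.19]), np.int32(80), array([0.4763, 0.1772, 0.012 ]))
```

View pics/d1.png

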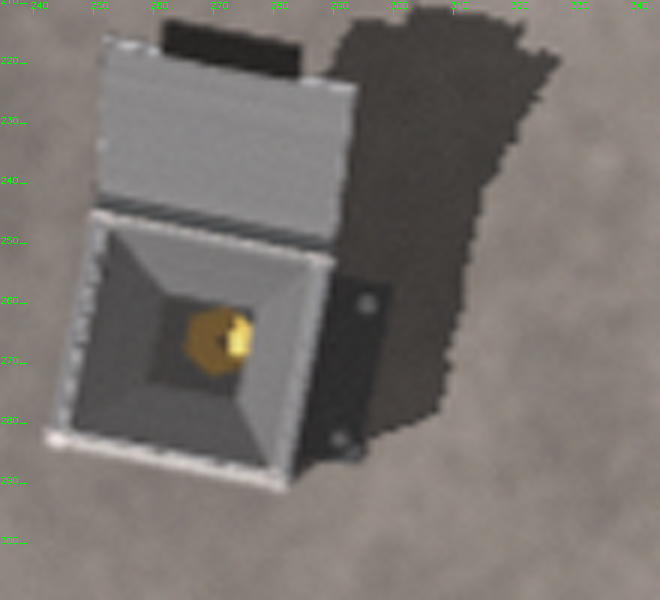

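View pics/d2.png

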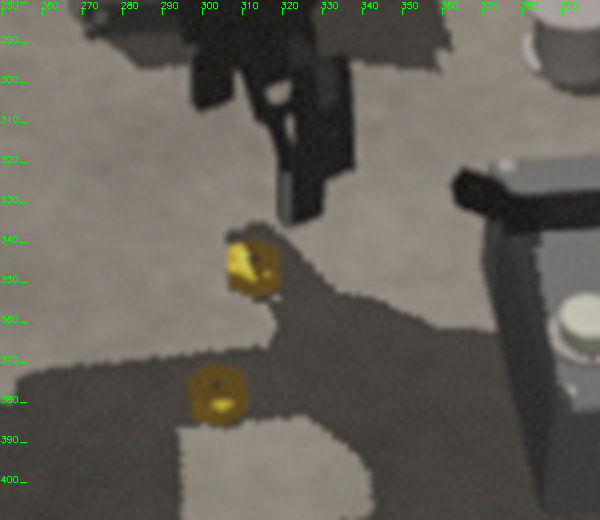

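Call:
arm_command(travel=[[-0.0015, -0.004, -0.025], [0, 0, -0.02], [0, 0, -0.012], [0, 0, 0], [0, 0, 0], [0, 0, 0], [0, 0, 0], [0, 0, 0], [0, 0, 0], [0, 0, 0], [0, 0, 0.02]], twist=[[0, 0, 0], [0, 0, 0], [0, 0, 0], [0, 0, 0], [0, 0, 0], [0, 0, 0], [0, 0, 0], [0, 0, 0], [0, 0, 0], [0, 0, 0], [0, 0, 0]], fingers=[0, 0, 0, 0, 255, 255, 255, 255, 255, 255, 255])

```text
time: 20.8
position: [0.4505, -0.089, 0.0205]
ee_rot: [-0.075, 0.997, 0.001, -0.002]
wrist_force: [-0.1, 0.1, 0.6]
finger_gap: 0.024
```

Call:
arm_command(travel=[[0, 0, 0.045], [0, 0, 0.045], [0, 0.02, 0.045], [0.003, 0.038, 0.045], [0.003, 0.038, 0.012], [0.003, 0.038, 0], [0.003, 0.038, 0], [0.003, 0.038, 0], [0.003, 0.038, 0], [0.003, 0.02, 0], [0, 0, 0], [0, 0, 0]], twist=[[0, 0, 0], [0, 0, 0], [0, 0, 0], [0, 0, 0], [0, 0, -7], [0, 0, -7], [0, 0, -6.8], [0, 0, 0], [0, 0, 0], [0, 0, 0], [0, 0, 0], [0, 0, 0]], fingers=[255, 255, 255, 255, 255, 255, 255, 255, 255, 255, 255, 255])

```text
time: 22.0
position: [0.4729, 0.1726, 0.2072]
ee_rot: [0.105, 0.994, -0.0, -0.0]
wrist_force: [0.2, -0.4, -0.3]
finger_gap: 0.0244
```

```bash
python3 - <<'E'
from h import *
s=manip.grab_frame("side");pose()
crop("side",240,120,130,120,5,"d3.png",s)
E
```

```text
t 22.05 pos [0.473  0.1721 0.2073] yawY 77.85 z [-4.e-04 -6.e-04 -1.e+00] F [ 0.03  0.87 -0.69] gap 0.0243 q6 -1.111
```

View pics/d3.png

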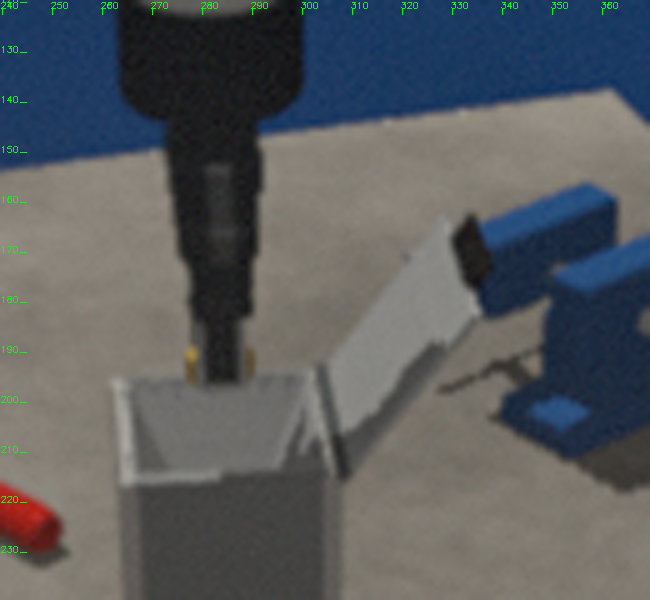

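Held. It needs +2.7 mm in x and +5.3 mm in y, then the release.

Call:
arm_command(travel=[[0.003, 0.005, -0.008], [0, 0, -0.013], [0, 0, -0.012], [0, 0, 0], [0, 0, 0], [0, 0, 0], [0, 0, 0], [0, 0, 0], [0, 0, 0.02], [0, 0, 0.03], [0, 0, 0.03], [0, 0, 0]], twist=[[0, 0, 0], [0, 0, 0], [0, 0, 0], [0, 0, 0], [0, 0, 0], [0, 0, 0], [0, 0, 0], [0, 0, 0], [0, 0, 0], [0, 0, 0], [0, 0, 0], [0, 0, 0]], fingers=[255, 255, 255, 255, 255, 140, 140, 140, 140, 140, 140, 140])

```text
time: 23.25
position: [0.4786, 0.1783, 0.2602]
ee_rot: [0.106, 0.994, 0.002, 0.004]
wrist_force: [0.4, -0.2, 1.2]
finger_gap: 0.0384
```

```bash
python3 - <<'E'
from h import *
s=manip.grab_frame("side");t=manip.grab_frame("top");pose()
for b in blanks(t): print(b,hexang(t,b))
for b in blanks(s,"side",.008)[2:]: print(b)
E
```

```text
t 23.35 pos [0.4768 0.1778 0.2556] yawY 77.84 z [ 2.5e-03  6.0e-04 -1.0e+00] F [-0.36  0.02 -0.32] gap 0.0384 q6 -1.103
(array([400.91, 289.57]), np.int32(90), array([ 0.4108, -0.1621,  0.012 ])) (np.float64(55.20775791354153), np.float64(0.1525749919658933))
(array([303.83, 377.5 ]), np.int32(203), array([ 0.4137, -0.1615,  0.008 ]))
```

Call:
arm_command(travel=[[-0.007, -0.038, 0], [-0.007, -0.038, 0], [-0.007, -0.038, 0], [-0.007, -0.038, 0], [-0.007, -0.038, 0], [-0.007, -0.038, -0.02], [-0.007, -0.038, -0.03], [-0.007, -0.038, -0.04], [-0.008, -0.036, -0.045], [0, 0, -0.045], [0, 0, 0], [0, 0, 0]], twist=[[0, 0, -7.6], [0, 0, -7.6], [0, 0, -7.6], [0, 0, 0], [0, 0, 0], [0, 0, 0], [0, 0, 0], [0, 0, 0], [0, 0, 0], [0, 0, 0], [0, 0, 0], [0, 0, 0]], fingers=[140, 140, 80, 0, 0, 0, 0, 0, 0, 0, 0, 0])

```text
time: 24.55
position: [0.4127, -0.1527, 0.084]
ee_rot: [0.3, 0.954, 0.0, -0.002]
wrist_force: [0.2, 0.1, 1.3]
finger_gap: 0.0853
```

```bash
python3 - <<'E'
from h import *
t=manip.grab_frame("top");s=manip.grab_frame("side");pose()
crop("top",235,210,110,100,6,"d4.png",t);crop("side",250,300,150,130,4,"d5.png",s)
cv2.imwrite("pics/d6.png",t[:,:,::-1])
E
```

```text
t 24.65 pos [ 0.4154 -0.1536  0.087 ] yawY 55.09 z [ 0.0024 -0.0011 -1.    ] F [ 0.47 -0.29  0.28] gap 0.0855 q6 -1.432
```

View pics/d4.png

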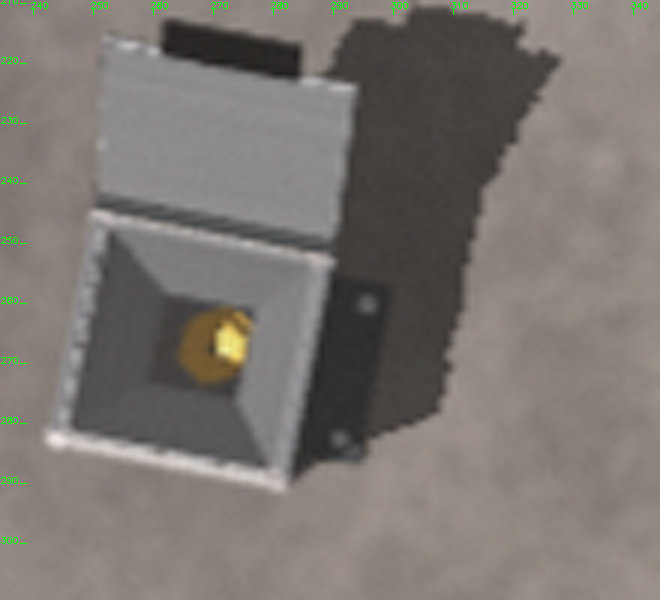

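View pics/d5.png

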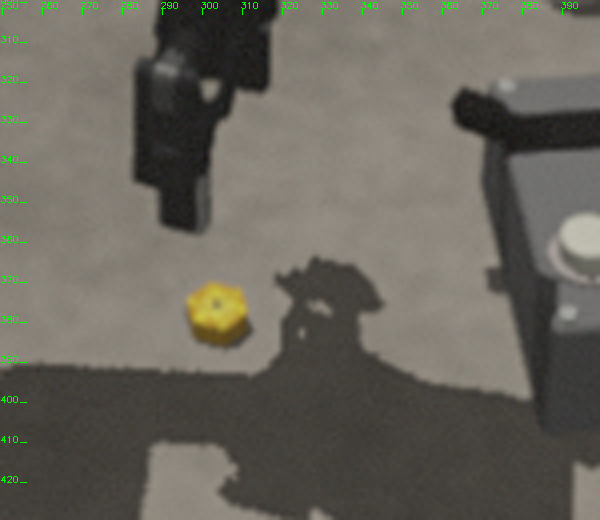

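View pics/d6.png

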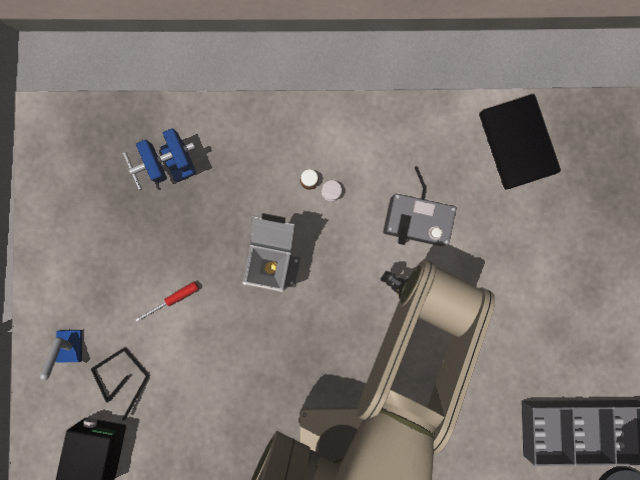

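The region the arm hid at first holds no sixth blank, so there are five. I grasp the last one after a shift of (-0.003, -0.0085).

Call:
arm_command(travel=[[-0.003, -0.0085, -0.02], [0, 0, -0.03], [0, 0, -0.02], [0, 0, -0.012], [0, 0, 0], [0, 0, 0], [0, 0, 0], [0, 0, 0], [0, 0, 0], [0, 0, 0], [0, 0, 0], [0, 0, 0.02]], twist=[[0, 0, 0], [0, 0, 0], [0, 0, 0], [0, 0, 0], [0, 0, 0], [0, 0, 0], [0, 0, 0], [0, 0, 0], [0, 0, 0], [0, 0, 0], [0, 0, 0], [0, 0, 0]], fingers=[0, 0, 0, 0, 0, 255, 255, 255, 255, 255, 255, 255])

```text
time: 25.85
position: [0.4091, -0.1611, 0.0211]
ee_rot: [0.3, 0.954, 0.0, -0.002]
wrist_force: [-0.6, 0.1, -0.7]
finger_gap: 0.0243
```

Call:
arm_command(travel=[[0, 0, 0.045], [0, 0, 0.045], [0, 0.02, 0.045], [0.006, 0.038, 0.045], [0.006, 0.038, 0.012], [0.007, 0.038, 0], [0.007, 0.038, 0], [0.007, 0.038, 0], [0.007, 0.038, 0], [0.007, 0.038, 0], [0.006, 0.03, 0], [0, 0, 0]], twist=[[0, 0, 0], [0, 0, 0], [0, 0, 0], [0, 0, 0], [0, 0, 7.6], [0, 0, 7.6], [0, 0, 7.6], [0, 0, 0], [0, 0, 0], [0, 0, 0], [0, 0, 0], [0, 0, 0]], fingers=[255, 255, 255, 255, 255, 255, 255, 255, 255, 255, 255, 255])

```text
time: 27.05
position: [0.463, 0.1513, 0.2078]
ee_rot: [0.104, 0.995, 0.001, -0.0]
wrist_force: [-0.8, -0.2, -0.1]
finger_gap: 0.0242
```

```bash
python3 - <<'E'
from h import *
s=manip.grab_frame("side");pose()
crop("side",240,120,130,120,5,"d7.png",s)
E
```

```text
t 27.1 pos [0.4628 0.1496 0.2077] yawY 78.01 z [-6.e-04 -0.e+00 -1.e+00] F [-0.   -0.6  -0.73] gap 0.0244 q6 -1.155
```

View pics/d7.png

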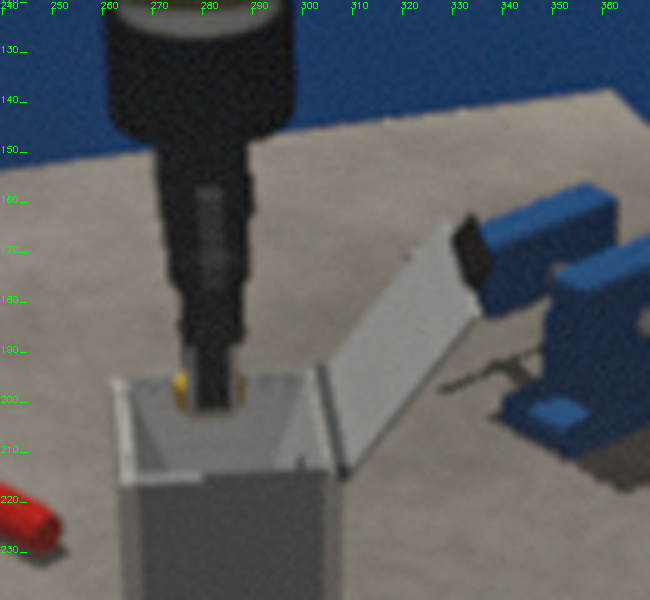

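Held. The remaining shift is (+0.013, +0.028).

Call:
arm_command(travel=[[0.0065, 0.014, 0], [0.0065, 0.014, 0], [0, 0, -0.01], [0, 0, -0.012], [0, 0, -0.011], [0, 0, 0], [0, 0, 0], [0, 0, 0]], twist=[[0, 0, 0], [0, 0, 0], [0, 0, 0], [0, 0, 0], [0, 0, 0], [0, 0, 0], [0, 0, 0], [0, 0, 0]], fingers=[255, 255, 255, 255, 255, 255, 255, 255])

```text
time: 27.9
position: [0.4762, 0.1758, 0.1753]
ee_rot: [0.106, 0.994, 0.0, 0.0]
wrist_force: [0.3, 0.8, -0.8]
finger_gap: 0.0242
```

Call:
arm_command(travel=[[0, 0, 0], [0, 0, 0], [0, 0, 0], [0, 0, 0], [0, 0, 0.02], [0, 0, 0.03], [0, 0, 0.03], [-0.03, -0.03, 0.03], [-0.03, -0.03, 0.03], [0, -0.04, 0], [0, -0.04, 0], [0, -0.04, 0]], twist=[[0, 0, 0], [0, 0, 0], [0, 0, 0], [0, 0, 0], [0, 0, 0], [0, 0, 0], [0, 0, 0], [0, 0, 0], [0, 0, 0], [0, 0, 0], [0, 0, 0], [0, 0, 0]], fingers=[140, 140, 140, 140, 140, 140, 140, 140, 140, 140, 140, 140])

```text
time: 29.1
position: [0.4181, -0.0029, 0.3133]
ee_rot: [0.105, 0.994, -0.0, 0.001]
wrist_force: [0.1, -0.4, 0.9]
finger_gap: 0.0384
```

```bash
python3 - <<'E'
from h import *
t=manip.grab_frame("top");s=manip.grab_frame("side");pose()
crop("top",235,210,110,100,6,"d8.png",t);cv2.imwrite("pics/d9.png",s[:,:,::-1])
E
```

```text
t 29.2 pos [ 0.4182 -0.0056  0.3129] yawY 77.55 z [ 6.0e-04 -1.8e-03 -1.0e+00] F [-0.35  0.6   1.12] gap 0.0385 q6 -1.488
```

View pics/d8.png

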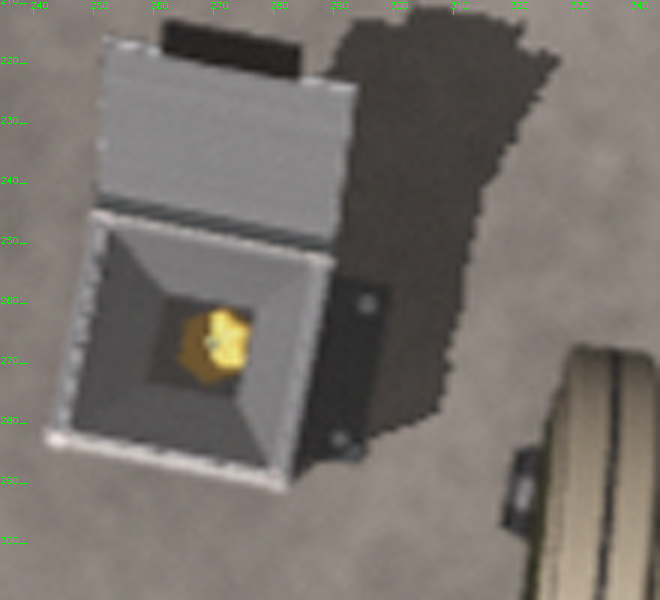

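View pics/d9.png

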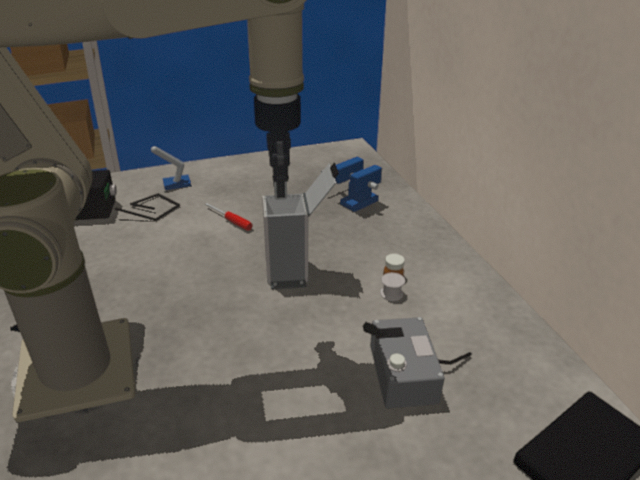

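All five are in the well, the bench is clear and the lever is still down. Next I go behind the lid with shut fingers.

Call:
arm_command(travel=[[0, 0, 0.02], [0.034, 0.015, 0], [0.034, 0.015, 0], [0.034, 0.02, 0], [0.034, 0.034, 0], [0.034, 0.034, 0], [0.034, 0.034, 0], [0, 0, 0], [0, 0, -0.03], [0, 0, -0.02], [0, 0, 0], [0, 0, 0]], twist=[[0, 0, 0], [0, 0, 0], [0, 0, 0], [0, 0, 0], [0, 0, 0], [0, 0, 0], [0, 0, 0], [0, 0, 0], [0, 0, 0], [0, 0, 0], [0, 0, 0], [0, 0, 0]], fingers=[255, 255, 255, 255, 255, 255, 255, 255, 255, 255, 255, 255])

```text
time: 30.4
position: [0.6219, 0.1506, 0.2829]
ee_rot: [0.106, 0.994, -0.0, -0.0]
wrist_force: [0.9, -0.6, 0.7]
finger_gap: -0.0
```

```bash
python3 - <<'E'
from h import *
t=manip.grab_frame("top");s=manip.grab_frame("side");pose()
crop("side",240,80,160,160,4,"e1.png",s)
E
```

```text
t 30.5 pos [0.6228 0.1505 0.2848] yawY 77.84 z [ 2.8e-03  5.0e-04 -1.0e+00] F [ 0.19 -0.52  0.22] gap -0.0002 q6 -1.201
```

View pics/e1.png

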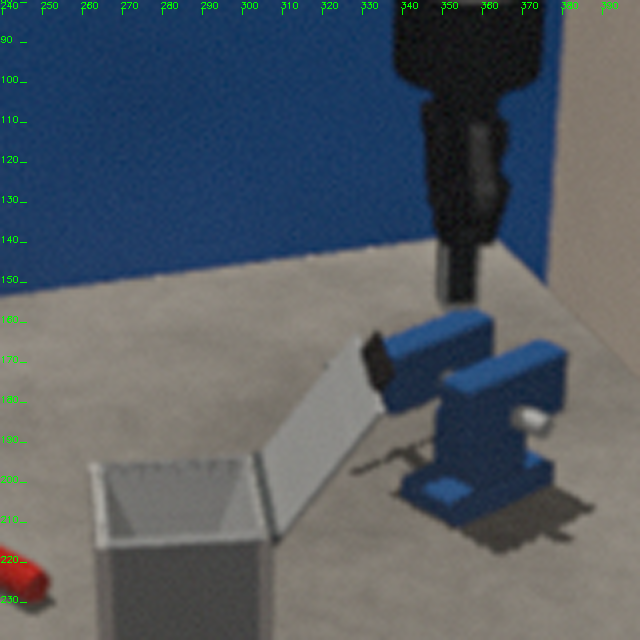

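Call:
arm_command(travel=[[0, 0, -0.025], [0, 0, -0.025], [-0.015, 0.003, 0], [-0.015, 0.003, 0], [-0.015, 0.003, 0], [-0.015, 0.003, 0], [-0.015, 0.003, 0], [0, 0, 0], [0, 0, 0]], twist=[[0, 0, 0], [0, 0, 0], [0, 0, 0], [0, 0, 0], [0, 0, 0], [0, 0, 0], [0, 0, 0], [0, 0, 0], [0, 0, 0]], fingers=[255, 255, 255, 255, 255, 255, 255, 255, 255])

```text
time: 31.4
position: [0.5511, 0.1662, 0.2404]
ee_rot: [0.106, 0.994, 0.002, 0.007]
wrist_force: [4.1, 0.4, 18.8]
finger_gap: -0.0002
```

```bash
python3 - <<'E'
from h import *
s=manip.grab_frame("side");pose()
crop("side",240,80,160,160,4,"e2.png",s)
E
```

```text
t 31.45 pos [0.5513 0.1661 0.2403] yawY 77.83 z [ 0.0137  0.0029 -0.9999] F [ 3.12  1.12 17.96] gap 0.0002 q6 -1.155
```

View pics/e2.png

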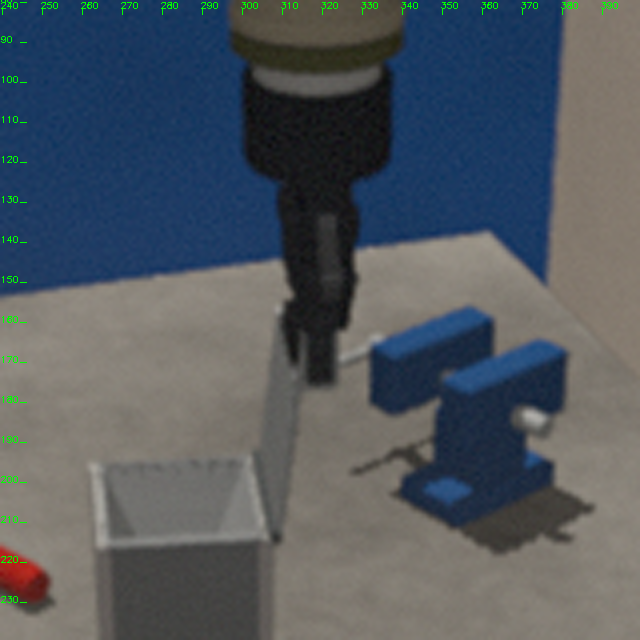

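The lid is almost upright, but its edge bears up against the finger's wider part with 18 N. I raise a little and carry on.

Call:
arm_command(travel=[[0.003, 0, 0.01], [0, 0, 0.01], [0, 0, 0], [-0.01, 0.002, 0], [-0.01, 0.002, 0], [0, 0, 0]], twist=[[0, 0, 0], [0, 0, 0], [0, 0, 0], [0, 0, 0], [0, 0, 0], [0, 0, 0]], fingers=[255, 255, 255, 255, 255, 255])

```text
time: 32.05
position: [0.5286, 0.1697, 0.2519]
ee_rot: [0.106, 0.994, -0.0, -0.001]
wrist_force: [2.3, 0.1, 0.0]
finger_gap: -0.0001
```

```bash
python3 - <<'E'
from h import *
s=manip.grab_frame("side");pose()
crop("side",240,80,160,160,4,"e3.png",s)
E
```

```text
t 32.1 pos [0.5292 0.1696 0.252 ] yawY 77.88 z [-1.1e-03 -2.0e-04 -1.0e+00] F [0.7  0.24 0.32] gap -0.0002 q6 -1.141
```

View pics/e3.png

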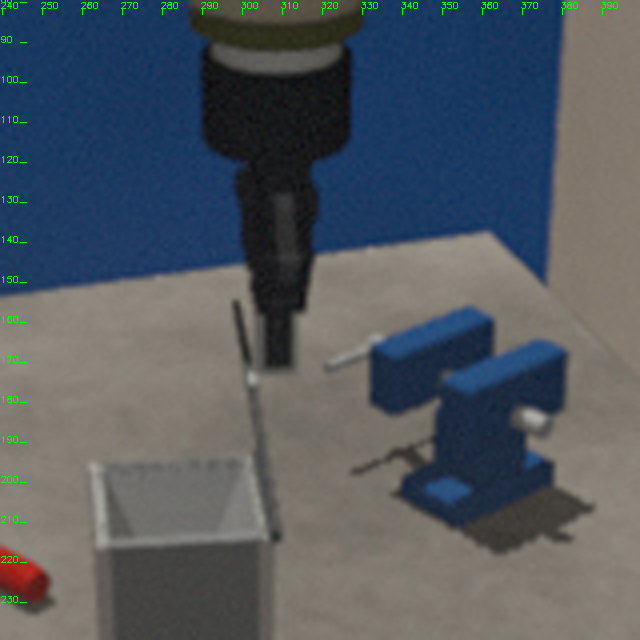

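The lid is just about upright and the force is gone. I push 3 cm more, then let it sink.

Call:
arm_command(travel=[[-0.015, 0.003, 0], [-0.015, 0.003, 0], [0, 0, 0], [0, 0, 0], [0, 0, 0], [0, 0, 0], [0, 0, 0], [0, 0, 0]], twist=[[0, 0, 0], [0, 0, 0], [0, 0, 0], [0, 0, 0], [0, 0, 0], [0, 0, 0], [0, 0, 0], [0, 0, 0]], fingers=[255, 255, 255, 255, 255, 255, 255, 255])

```text
time: 32.9
position: [0.5005, 0.1752, 0.2525]
ee_rot: [0.106, 0.994, -0.0, -0.0]
wrist_force: [-0.7, 0.1, 0.0]
finger_gap: -0.0004
```

```bash
python3 - <<'E'
from h import *
s=manip.grab_frame("side");pose()
crop("side",240,80,160,160,4,"e4.png",s)
E
```

```text
t 32.95 pos [0.5004 0.1752 0.2525] yawY 77.83 z [-2.e-04 -1.e-04 -1.e+00] F [-0.22  0.27  0.85] gap -0.0002 q6 -1.118
```

View pics/e4.png

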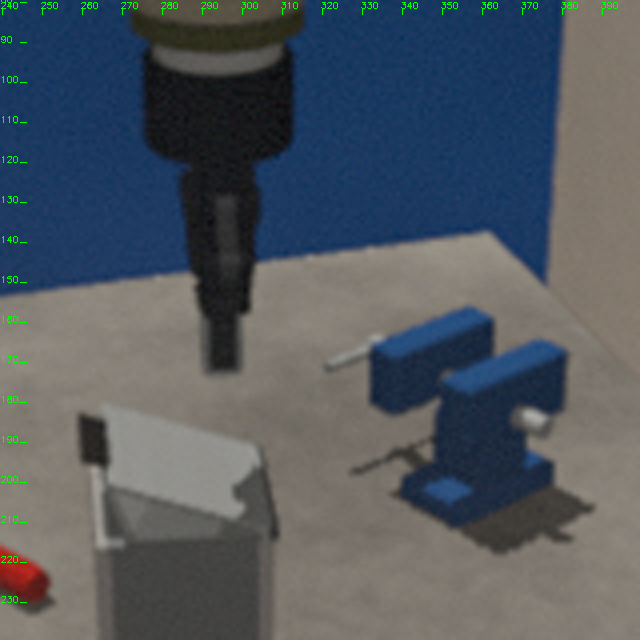

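The lid is sinking shut. I back off towards the lever and look again.

Call:
arm_command(travel=[[0, 0, 0.03], [0, -0.04, 0.02], [0, -0.04, 0], [0, -0.04, 0], [0, -0.04, 0], [0, -0.02, 0], [0, 0, 0], [0, 0, 0], [0, 0, 0]], twist=[[0, 0, 0], [0, 0, 0], [0, 0, 0], [0, 0, 0], [0, 0, 0], [0, 0, 0], [0, 0, 0], [0, 0, 0], [0, 0, 0]], fingers=[255, 255, 255, 255, 255, 255, 255, 255, 255])

```text
time: 33.85
position: [0.5004, -0.0038, 0.3026]
ee_rot: [0.106, 0.994, 0.0, -0.0]
wrist_force: [0.7, -0.2, 0.0]
finger_gap: -0.0002
```

```bash
python3 - <<'E'
from h import *
s=manip.grab_frame("side");t=manip.grab_frame("top");pose()
crop("side",250,170,80,130,4.5,"f1.png",s)
crop("side",350,295,100,100,6,"f2.png",s);crop("top",375,180,100,80,6,"f3.png",t)
E
```

```text
t 33.95 pos [ 0.5003 -0.0036  0.3026] yawY 77.93 z [-0.e+00  2.e-04 -1.e+00] F [ 0.15 -0.7  -0.22] gap 0.0001 q6 -1.47
```

View pics/f1.png

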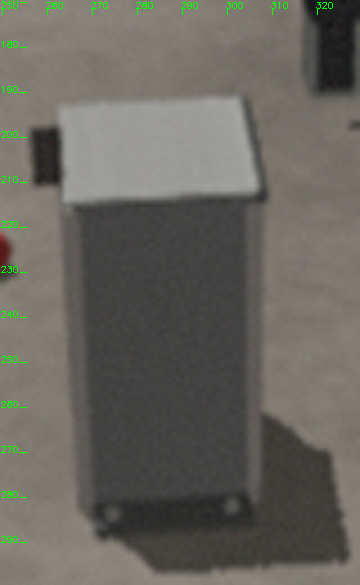

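View pics/f2.png

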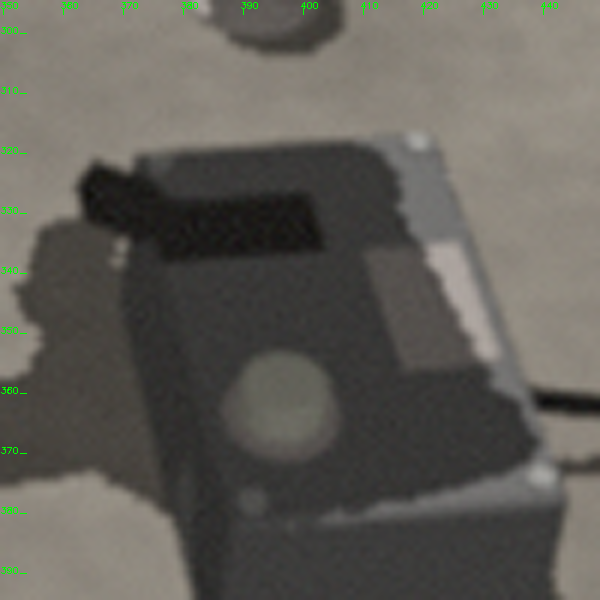

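View pics/f3.png

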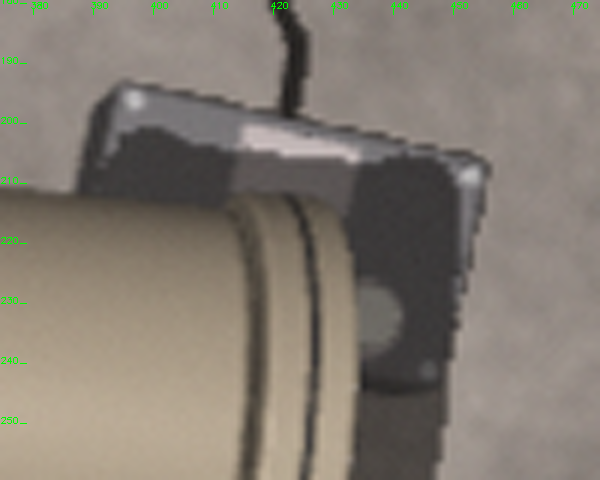

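The lid lies flat and shut. I measure the lever from the unobstructed top picture taken earlier (d6).

```bash
python3 - <<'E'
from h import *
t=cv2.imread("pics/d6.png")[:,:,::-1]
crop("top",378,185,90,70,8,"f4.png",t)
E
```

```text
(no output)
```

View pics/f4.png

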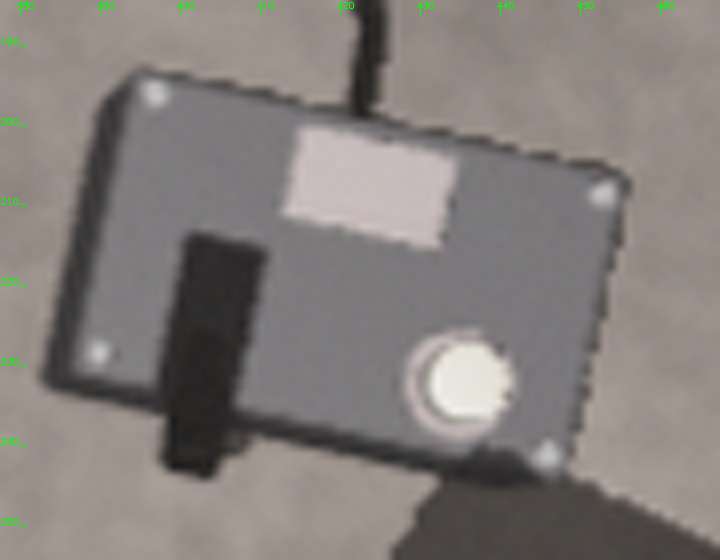

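```bash
python3 - <<'E'
from h import *
a=np.radians(-12.2);X=np.array([np.cos(a),np.sin(a),0]);Y=np.array([-X[1],X[0],0]);Z=np.array([0,0,1.])
e=p2w("top",[(401.3,243.9)],.085)[0]; es=p2w("side",[(363,327)],.091)[0]; print(e,es)
em=e+np.array([.0015,0,0])   # camera average
piv=em+.0607*X; piv[2]=.058; print('pivot',piv, 'box frame rel centre',(piv-np.array([.5925,-.205,0]))@np.c_[X,Y])
def L(th,r,n): # th joint, lean from upright toward -x = th-.2
    l=th-.2; u=-np.sin(l)*X+np.cos(l)*Z; m=-np.cos(l)*X-np.sin(l)*Z
    return piv+r*u+n*m
for th in(1.25,0):
  print(th,'grip',L(th,.053,0),'lower face mid',L(th,.053,.007))
  pts=[L(th,r,n)+s*Y for r in(.04,.066) for n in(-.007,.007) for s in(-.009,.009)]
  print('side',w2p("side",pts).round(0).tolist()); print('top',w2p("top",pts).round(0).tolist())
print(X,Y)
E
```

```text
[ 0.52734157 -0.15156028  0.085     ] [ 0.5308101  -0.15128489  0.091     ]
pivot [ 0.58817072 -0.1643877   0.058     ] box frame rel centre [-0.0128139   0.03878022]
1.25 grip [ 0.54323555 -0.15467237  0.08437127] lower face mid [ 0.53983122 -0.15393633  0.0782993 ]
side [[379.0, 332.0], [377.0, 326.0], [374.0, 337.0], [373.0, 331.0], [367.0, 328.0], [365.0, 321.0], [363.0, 333.0], [361.0, 327.0]]
top [[407.0, 232.0], [400.0, 231.0], [406.0, 235.0], [398.0, 234.0], [406.0, 241.0], [399.0, 240.0], [405.0, 244.0], [398.0, 243.0]]
0 grip [ 0.59846239 -0.16661284  0.10994353] lower face mid [ 0.59175686 -0.16516305  0.11133421]
side [[404.0, 326.0], [401.0, 319.0], [397.0, 325.0], [394.0, 318.0], [408.0, 315.0], [406.0, 308.0], [401.0, 314.0], [398.0, 308.0]]
top [[412.0, 214.0], [404.0, 212.0], [411.0, 219.0], [404.0, 218.0], [414.0, 211.0], [407.0, 209.0], [413.0, 216.0], [406.0, 215.0]]
[ 0.97741589 -0.2113248   0.        ] [0.2113248  0.97741589 0.        ]
```

The lever model matches both pictures: pivot about (0.588, -0.164), dropped tip about (0.528, -0.152, 0.085). I place the shut fingers 2 cm in front of the tip.

Call:
arm_command(travel=[[0, -0.035, 0], [0, -0.035, 0], [0, -0.035, -0.03], [-0.002, -0.036, -0.045], [0, 0, -0.045], [0, 0, -0.045], [0, 0, -0.03], [0, 0, -0.02], [0, 0, 0], [0, 0, 0]], twist=[[0, 0, 0], [0, 0, 0], [0, 0, 0], [0, 0, 0], [0, 0, 0], [0, 0, 0], [0, 0, 0], [0, 0, 0], [0, 0, 0], [0, 0, 0]], fingers=[255, 255, 255, 255, 255, 255, 255, 255, 255, 255])

```text
time: 34.95
position: [0.4988, -0.1403, 0.094]
ee_rot: [0.105, 0.994, 0.0, -0.0]
wrist_force: [0.6, 0.5, 0.5]
finger_gap: -0.0003
```

```bash
python3 - <<'E'
from h import *
s=manip.grab_frame("side");pose()
crop("side",320,250,130,130,5,"f5.png",s)
E
```

```text
t 35.0 pos [ 0.4996 -0.1407  0.095 ] yawY 77.89 z [ 1.7e-03 -6.0e-04 -1.0e+00] F [-0.06 -0.47  0.76] gap -0.0002 q6 -1.733
```

View pics/f5.png

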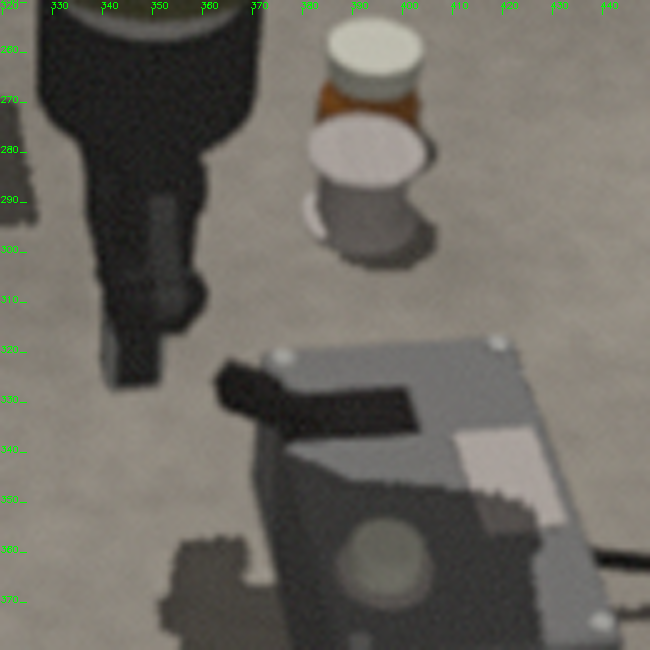

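Call:
arm_command(travel=[[-0.001, -0.0045, -0.009], [0, 0, -0.009], [0.01, -0.002, 0], [0.008, -0.0017, 0], [0, 0, 0], [0, 0, 0]], twist=[[0, 0, 0], [0, 0, 0], [0, 0, 0], [0, 0, 0], [0, 0, 0], [0, 0, 0]], fingers=[255, 255, 255, 255, 255, 255])

```text
time: 35.6
position: [0.5161, -0.1492, 0.0757]
ee_rot: [0.106, 0.994, -0.0, 0.0]
wrist_force: [-0.6, -0.5, -0.0]
finger_gap: 0.0001
```

```bash
python3 - <<'E'
from h import *
s=manip.grab_frame("side");pose()
crop("side",320,250,130,130,5,"f6.png",s)
E
```

```text
t 35.65 pos [ 0.516  -0.1492  0.0757] yawY 77.84 z [ 5.e-04 -2.e-04 -1.e+00] F [ 0.54 -0.62  0.12] gap 0.0001 q6 -1.736
```

View pics/f6.png

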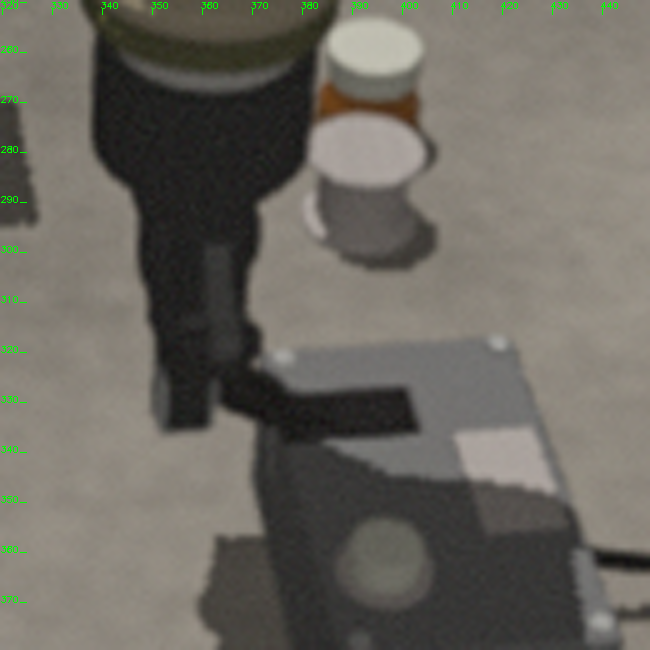

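Call:
arm_command(travel=[[0.003, -0.0006, 0.001], [0.0041, -0.0009, 0.007], [0.0041, -0.0009, 0.007], [0.0057, -0.0012, 0.006], [0.0057, -0.0012, 0.005], [0.0068, -0.0015, 0.002], [0.0068, -0.0015, 0], [0.0078, -0.0017, 0], [0.0078, -0.0017, 0], [0.006, -0.0013, 0], [0, 0, 0], [0, 0, 0]], twist=[[0, 0, 0], [0, 0, 0], [0, 0, 0], [0, 0, 0], [0, 0, 0], [0, 0, 0], [0, 0, 0], [0, 0, 0], [0, 0, 0], [0, 0, 0], [0, 0, 0], [0, 0, 0]], fingers=[255, 255, 255, 255, 255, 255, 255, 255, 255, 255, 255, 255])

```text
time: 36.85
position: [0.5733, -0.1615, 0.1032]
ee_rot: [0.106, 0.994, 0.0, -0.0]
wrist_force: [-0.5, 0.5, 0.2]
finger_gap: -0.0001
```

```bash
python3 - <<'E'
from h import *
s=manip.grab_frame("side");pose()
crop("side",320,250,130,130,5,"f7.png",s)
E
```

```text
t 36.9 pos [ 0.5731 -0.1615  0.1033] yawY 77.84 z [-6.e-04  2.e-04 -1.e+00] F [0.43 0.66 0.15] gap -0.0 q6 -1.719
```

View pics/f7.png

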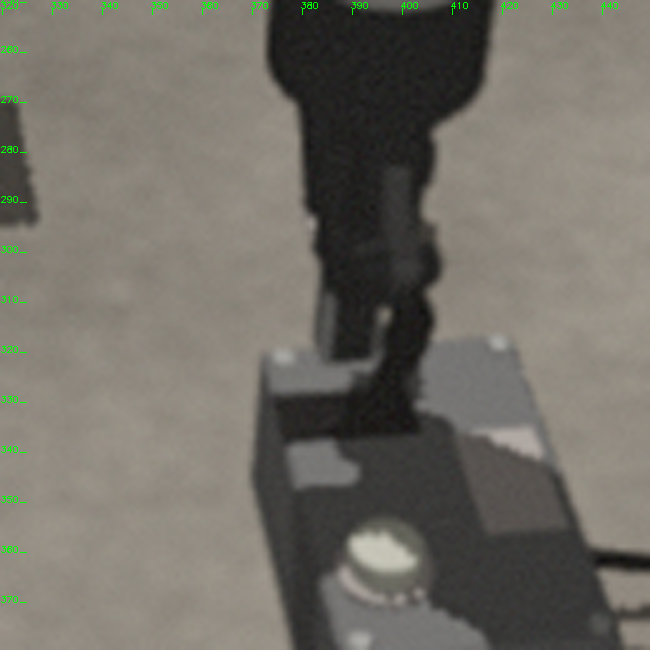

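The lever stands up, clear of the finger at (396,312). I back away and check.

Call:
arm_command(travel=[[-0.02, 0.004, 0], [-0.03, 0.006, 0], [-0.03, 0.006, 0.02], [-0.03, 0, 0.04], [0, 0.03, 0.04], [0, 0.04, 0.04], [0, 0.04, 0.04], [0, 0.04, 0.02], [0, 0.04, 0], [0, 0, 0], [0, 0, 0], [0, 0, 0]], twist=[[0, 0, 0], [0, 0, 0], [0, 0, 0], [0, 0, 0], [0, 0, 0], [0, 0, 0], [0, 0, 0], [0, 0, 0], [0, 0, 0], [0, 0, 0], [0, 0, 0], [0, 0, 0]], fingers=[255, 255, 255, 255, 255, 255, 255, 255, 255, 255, 255, 255])

```text
time: 38.1
position: [0.463, 0.0344, 0.2938]
ee_rot: [0.106, 0.994, -0.0, -0.0]
wrist_force: [-0.7, 0.4, -0.2]
finger_gap: -0.0002
```

```bash
python3 - <<'E'
from h import *
s=manip.grab_frame("side");t=manip.grab_frame("top");pose()
s0=np.load("s0.npy");t0=np.load("t0.npy")
A=np.hstack([s0[285:415,340:460],s[285:415,340:460]]);
cv2.imwrite("pics/g1.png",cv2.resize(A,None,fx=3.2,fy=3.2,interpolation=2)[:,:,::-1])
cv2.imwrite("pics/g2.png",s[:,:,::-1]);cv2.imwrite("pics/g3.png",t[:,:,::-1])
E
```

```text
t 38.2 pos [0.4632 0.034  0.2938] yawY 77.75 z [-9.e-04 -2.e-04 -1.e+00] F [0.19 0.39 0.69] gap 0.0002 q6 -1.394
```

View pics/g1.png

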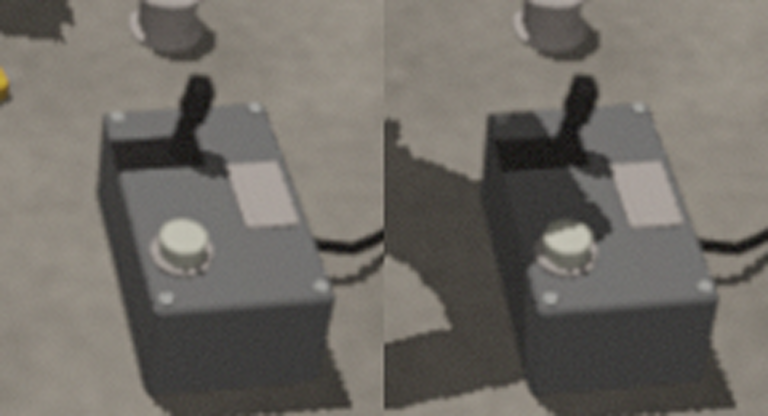

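View pics/g2.png

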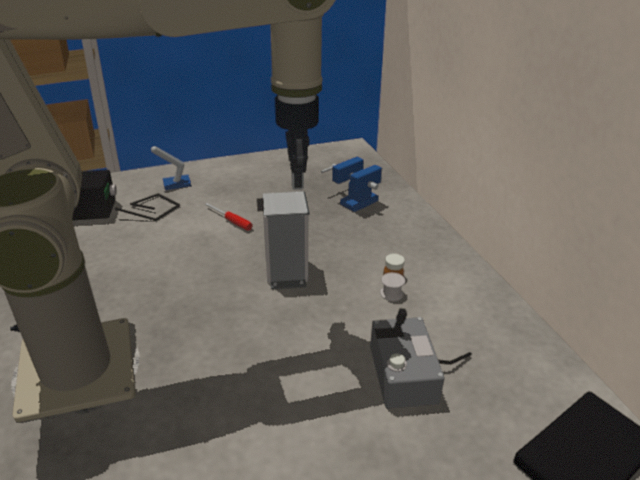

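View pics/g3.png

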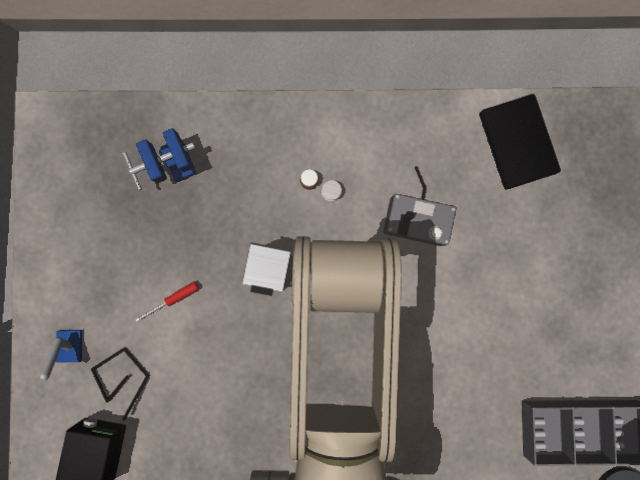

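The lever is back exactly as at the start, at (404,315) in the side view. The button is out, the lid is flat at (267,267) in the top view, and the reel, jar and screwdriver have not moved. I hand the job in.

```bash
python3 - <<'E'
from h import *
print(manip.finish_job())
E
```

```text
the job is handed in; nothing more can be done
None
```

The job is handed in, at about 38 s of the 210 s allowed. I pressed the test button and the lever dropped. I then put all five blanks through the funnel, pushed the lid shut, and lifted the lever fully back up with the shut fingers.

What the last checks showed:
- **Blanks:** the top view before the lid was shut showed the blanks in the well, the top one lying flat. None were left on the bench, and there was no sixth.
- **Lid, lever and button:** the lid lies flat on the rim. The lever looks the same as in the first picture, and the button is out.
- **Bystanders:** the reel, jar and screwdriver look unmoved.
- **Robot:** the arm stands clear of everything.

- **Disagreement between cameras:** the two cameras differed by 3 to 5 mm, so I used positions between the two. Every grasp and drop worked with them.
- **Unexpected force:** while I pushed the lid, its edge caught under the wider part of the finger with about 18 N. I raised the tool 2 cm and the force went away.

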